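# Gauge the brass mirror strap with the ratchet micrometer

## Task

Take the thickness of the brass mirror strap on the bench micrometer: lay the strap flat on the stage, slide its plain end squarely and gently home until it touches the back stop, and let go. Then pinch only the ratchet knob, lightly, and wind the spindle down onto the strap, clockwise from above, until the ratchet has slipped about an eighth of a turn on it (never more than a quarter); leave the strap clamped there. Leave the other things on the bench where they are.

Things in the scene. Friction and masses are not known exactly. Their poses are not given: they have to be found in the camera images.
- gauge: Bench micrometer, bolted down: dark blue cast base 135 x 90 x 22 mm, steel stage, column, arm and upright micrometer head. Origin on the spindle's axis, at the bench; z up; x is the way work goes in, from the open front to the column (x 65 mm). The arm's underside is 90 mm up and reaches forward to x -17 mm; the readout on it (x 21 to 47 mm) tops out at 125 mm.
- stop_face (a point): Foot of the back stop: the middle of the stop's face, on the stage surface; axes as the gauge's. It lies 22 mm beyond the spindle's axis (gauge x +22 mm). The strap's end must come against this face.
- back_stop: The back stop, a dark steel fence 44 mm wide, 12 mm high, 5 mm thick, fixed across the stage. Origin at the foot of its face. Touch it gently: a push of more than 12 N bruises the brass. The strap rubbing on the stage is felt too, a few newtons.
- strap_mid (a point): Middle of the brass strap, half-way up (3 mm above its underside). Loose flat bar 125 mm long (x), 26 mm wide (y), about 6 mm thick, about 160 g, flat on the bench at the start. Plain end at +x; the end with the black keyhole slot is at -x and stays outside: it overhangs the stage's front by 53 mm when the strap is home.
- strap_end (a point): Middle of the lower edge of the strap's plain end, 62.5 mm along +x from its middle; axes as the strap's.
- strap: The strap itself; origin at the middle of its underside, axes as above.
- ratchet_grip (a point): Centre of the ratchet knob, the very top of the head: black knurled upright cylinder with a yellow line on top, 16 mm in diameter, 23 mm high, on the spindle's axis; this point is 11.5 mm below its top, 167.5 mm above the bench. It turns, but does not rise or fall. Pinch it with about 5 to 12 N a finger; the micrometer must not take over 30 N from the fingers together.
- ratchet (a joint): How far the ratchet knob has slipped clockwise on the thimble, rad; 0 at the start. Below the slipping torque (about 0.03 N m, reached when the spindle presses on the strap with about 8 N) knob and thimble turn as one and this stays put. Turned anticlockwise, the knob takes the thimble back with it.
- varnish_mid (a point): Bystander: amber bottle, 44 mm in diameter, 100 mm high; its middle.
- candle_cup_mid (a point): Bystander: gilt candle cup, 44 mm in diameter, 50 mm high; its middle.
- gesso_brush: Bystander: brush 190 mm long lying on the bench.
- thimble_top (a point): Centre of the thimble's top, 155 mm above the bench, 1 mm under the knob's foot. Steel cylinder with a red line, 24 mm in diameter, 33 mm high; turns, does not rise or fall. Each clockwise turn sends the 8 mm spindle 10 mm down; it starts 8.5 to 12.5 mm above the stage and stays where left. Fingers closed on the thimble (24 mm apart, not 16) by-pass the ratchet and crush the work.
- stage_plate: The steel stage; origin on its flat top where the spindle's axis meets it, 55 mm above the bench; axes as the gauge's. The top is 54 mm wide (y -27 to +27 mm) and runs from x -50 to +28 mm. In front of x -50 mm the space below is free but for the base, which is 22 mm high and ends at x -45 mm. More than 22 N of the strap on the stage is over-tightened.
Things that resemble listed ones, but are neither listed nor needed, are in the scene too. There is more than one size of the strap; the job needs the larger. Leave any purple look-alike of the gauge alone.

How it is judged:
On the way, in this order (a step that is already met when the one before it is completed fails the run):
1. the strap lies flat on the stage, its plain end home against the back stop (within 1.5 mm, square within 6 degrees), let go, with the spindle still clear of it (no more than its weight on the stage) (x of strap_end in the frame of stop_face above -0.0015 m and y of strap_end in the frame of stop_face between -0.008 and 0.008 m and z of strap_end in the frame of stop_face below 0.0015 m and angle between the x axis of strap and the x axis of gauge, either way round below 0.105 rad and angle between strap's own z axis and vertical below 0.03 rad and contact force between the fingers and strap below 0.1 N and contact force between strap and stage_plate below 2.5 N), for 0.2 s.
2. the ratchet has slipped at least 0.4 rad on the thimble with the strap clamped on the stage (over 5.5 N, its weight included) (value of joint ratchet above 0.4 rad and contact force between strap and stage_plate above 5.5 N), for 0.1 s.
At the end, for the whole second after the job is handed in: The strap lies flat on the stage (tilt under 0.03 rad), at rest, its plain end within 1.5 mm of the back stop, within 8 mm of its middle and square within 6 degrees, clamped on the stage by the spindle (over 5.5 N on the stage, its weight included), the ratchet having slipped 0.4 to 1.6 rad (all of step 2 and x of strap_end in the frame of stop_face above -0.0015 m and y of strap_end in the frame of stop_face between -0.008 and 0.008 m and z of strap_end in the frame of stop_face below 0.0015 m and angle between the x axis of strap and the x axis of gauge, either way round below 0.105 rad and angle between strap's own z axis and vertical below 0.03 rad and linear speed of strap below 0.01 m/s and value of joint ratchet below 1.6 rad); the robot touches nothing.
It fails at once if the strap is rammed against the back stop (over 12 N) (contact force between strap and back_stop above 12 N).
It fails at once if the strap is over-tightened (over 22 N on the stage) (contact force between strap and stage_plate above 22 N).
It fails at once if the ratchet is run on for more than a quarter turn (value of joint ratchet above 1.6 rad).
It fails at once if the fingers grip or push the micrometer with over 30 N (both fingers together) (contact force between the fingers and gauge above 30 N).
It fails at once if the bottle, the candle cup or the brush is moved over 20 mm (distance of any of varnish_mid, candle_cup_mid, gesso_brush from where it was at the start of the episode above 0.02 m).
It also fails if it takes over 72 s, if anything falls off the work surface, if the arm or the gripper's body presses on something with over 40 N, if the wrist force passes 120 N, or if a joint passes its speed limit or range.

## Robot

A 6-joint arm with a two-finger parallel gripper is mounted at the origin on the work surface. World frame = base frame: x ahead of the robot, y to its left, z up, the work surface at z = 0. Lengths are in m, angles in rad, forces in N, time in s.
With the tool pointing down it reaches from about 0.325 to 0.775 m from the base axis. Payload 9.3 kg.
Tool frame: the origin (TCP) lies midway between the tips of the shut fingers; the grasp point (between the pads) lies 19 mm behind it; z points along the fingers, y is the line along which they close (so a half turn about z gives the same grasp; the last joint's range is limited). The gripper opens to 85 mm and grips with 20 to 120 N. Pads are 22 mm wide; open, the fingers measure 114 mm over their backs; the gripper's body (76 mm by 85 mm) begins 54 mm behind the grasp point. The pads swing forward as they close: fully open they stand 13 mm farther back than shut.
Start: joints at [-1.497, 0.259, 0.021, 1.334, 0, 1.418], TCP at [0.124, -0.536, 0.231] pointing down, gripper open.
Joint ranges: [-3.04, 3.04], [-0.91, 1.82], [-1.04, 1.36], [-1.92, 1.95], [-1.52, 1.45], [-3.14, 3.14]. Speed limits (rad/s): [2.22, 2.22, 2.79, 3.14, 3.14, 3.14].

## Interface

Orientations are given as a unit quaternion [x, y, z, w].
In Python, from plant import manip, optics, order gives the robot as it stands.
- The arm moves only by the shell command python3 -m inch 'ROWS'. ROWS is JSON, a list of rows, each a list of 3 entries, a list of its own where there are three numbers: the shift along the tool's x, y, z in m, then the turn, a rotation vector about the tool's x, y, z in degrees, then the closure, from -1 (fully open) to 1 (shut), so that 0 is half open. A call has 1 to 5 rows; each row shifts and turns the commanded pose from where the row before left it, along the tool's axes as they then stand; what a row does not reach is not made up. A row lasts 1/10 s, in which the tool goes at most 50 mm and 8.59 degrees, less where a joint would pass 70% of its speed; a pose out of reach is approached as far as the arm can. A call is refused whole if a number of a shift passes 0.05 or a number of a turn 8.59, either way. A call with a gripper value outside its range is refused whole. The fingers move at their own pace and stop on an object; the grip force is fixed at half the most. Time passes only in rows, so rows that do not move let the fingers close. It gives the time, the measured TCP pose, the force, the opening and the grip force at its end, in the units of the state.
- manip.get_obs(): the state, without advancing time (a new reading comes with each control period).
- optics.read_camera(name): name is "scene" or "top"; returns a dict with "frame" (400x640x3 uint8, red, green, blue), "intrinsics" (3x3 intrinsics, pixels), "k1" (the pictures are not rectified: a ray, as slopes to the right and down, at radius r is drawn at 1 + k1 r^2 times it, then the intrinsics apply), "extrinsics" (4x4, takes a point from camera to world coordinates). Camera axes: x right, y down, z forward; pixel columns grow to the right and rows downward; lengths in m; the calibration is good to about 2 mm. A picture is of the moment at which its call begins. There is no depth.
- order.job_done(): hands the job in; it is judged then, once.
The state is a dict: "time_s": time; "qpos": joint angles; "qvel": joint speeds; "effort": joint torques, N m; "tool_pos": TCP position; "ee_rot": TCP orientation; "contact_force": force on the tool from outside, world axes, zero at the start; "torque": the same for the moment, N m; "finger_gap": opening from 0.0 (shut) to 1.0 (fully open); "grasp_force": force on a finger pad.
Only numpy, scipy, OpenCV 4.12 (cv2) and the standard library are available. Lean on these libraries where they do the work, as an engineer would, in place of code of your own. Each camera call takes 0.05 s, during which the arm holds its last target. There are 200 camera calls.

## Working session

There is one attempt and no reset: what is moved stays moved. The work goes in short steps, Python scripts to look and compute and a shell command to move; the robot and the scene stay as the last step left them, time stands still between calls to the robot, and variables do not carry over. Pictures are saved under pics/ and viewed, at most 10 in all, crops included, and the job is handed in when it is done.

```bash
ls; mkdir -p pics; python3 - <<'E'
from plant import manip, optics
import cv2, numpy as np
np.set_printoptions(precision=4,suppress=True)
print(manip.get_obs())
for n in("scene","top"):
    c=optics.read_camera(n); print(n,c["intrinsics"],c["k1"],c["extrinsics"])
    cv2.imwrite(f"pics/{n}0.png",c["frame"][:,:,::-1])
E
```

```text
pics
{'time_s': 0.0, 'qpos': array([-1.4967,  0.2592,  0.0208,  1.3337,  0.    ,  1.4182]), 'qvel': array([ 0.0013,  0.0007,  0.0005, -0.0006,  0.001 , -0.0007]), 'effort': array([  0.0003, -55.5645,  34.4527,   0.0138,  -0.0003,   0.    ]), 'tool_pos': array([ 0.1236, -0.5356,  0.2307]), 'ee_rot': array([ 0.9936,  0.1131,  0.    , -0.0007]), 'contact_force': array([ 0.529 , -0.318 ,  0.4083]), 'torque': array([ 0.0206,  0.0359, -0.0508]), 'grasp_force': 0.0, 'finger_gap': 0.9969058275394925}
scene [[489.1285   0.     320.4533]
 [  0.     489.1285 200.6797]
 [  0.       0.       1.    ]] -0.0398911764584799 [[ 0.8455  0.37   -0.385   1.073 ]
 [ 0.534  -0.5832  0.6122 -0.7281]
 [ 0.0019 -0.7232 -0.6907  0.9188]
 [ 0.      0.      0.      1.    ]]
top [[487.2597   0.     311.9773]
 [  0.     487.2597 203.5771]
 [  0.       0.       1.    ]] 0.031070810845307814 [[-0.035  -0.9789  0.2013  0.3604]
 [-0.9994  0.0344 -0.0065 -0.0009]
 [-0.0006 -0.2014 -0.9795  1.2874]
 [ 0.      0.      0.      1.    ]]
```

View pics/scene0.png

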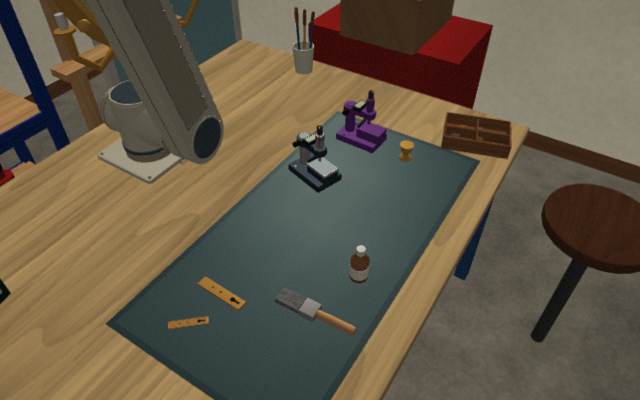

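View pics/top0.png

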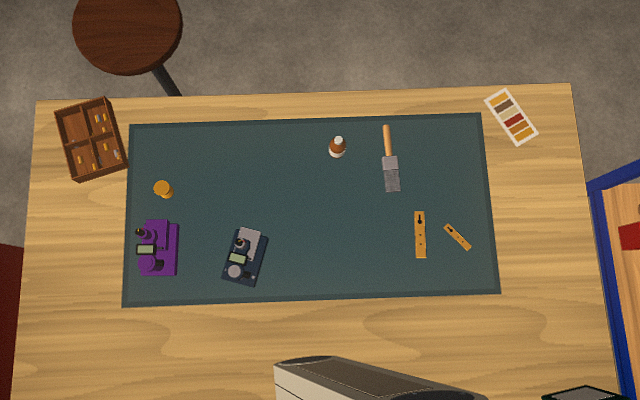

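The scene shows the dark gauge near (315,160), the purple decoy at (360,125), and the large strap at (221,293). In the top view the gauge is near (243,257) and the large strap near (420,235), with its slot up at row 218. I'll zoom in on both.

```bash
cat > h.py <<'E'
import numpy as np, cv2
from plant import manip, optics
np.set_printoptions(precision=4,suppress=True)
def cam(n): return optics.read_camera(n)
def proj(c,P):
    T=np.linalg.inv(c["extrinsics"]); p=np.atleast_2d(P)@T[:3,:3].T+T[:3,3]
    s=p[:,:2]/p[:,2:]; s=s*(1+c["k1"]*(s**2).sum(1,keepdims=True)); K=c["intrinsics"]
    return s*[K[0,0],K[1,1]]+K[:2,2]
def back(c,uv,z):
    K=c["intrinsics"]; d=(np.atleast_2d(uv)-K[:2,2])/[K[0,0],K[1,1]]; s=d.copy()
    for _ in range(20): s=d/(1+c["k1"]*(s**2).sum(1,keepdims=True))
    E=c["extrinsics"]; r=np.c_[s,np.ones(len(s))]@E[:3,:3].T; o=E[:3,3]
    return o+r*((z-o[2])/r[:,2])[:,None]
def crop(c,u,v,w,h,k): return cv2.resize(c["frame"][v:v+h,u:u+w,::-1],None,fx=k,fy=k,interpolation=cv2.INTER_CUBIC)
E
python3 - <<'E'
from h import *
t=cam("top"); s=cam("scene")
a=np.hstack([crop(t,212,217,66,75,6),crop(s,282,118,66,75,6)])
cv2.imwrite("pics/g1.png",a)
for n,c,(u,v,w,h) in(("top",t,(405,200,30,70)),("scene",s,(190,270,60,42))):
    hsv=cv2.cvtColor(c["frame"],cv2.COLOR_RGB2HSV)[v:v+h,u:u+w]
    m=((hsv[...,0]>8)&(hsv[...,0]<28)&(hsv[...,1]>110)&(hsv[...,2]>110)).astype(np.uint8)
    k,l,st,_=cv2.connectedComponentsWithStats(m); i=1+st[1:,4].argmax(); m=(l==i).astype(np.uint8)
    ct=max(cv2.findContours(m,0,2)[0],key=len).reshape(-1,2)+[u,v]
    X=back(c,ct,.004)[:,:2]; r=cv2.minAreaRect(X.astype(np.float32)*1000); print(n,r,cv2.boxPoints(r))
E
```

```text
top ((532.469482421875, -291.39996337890625), (27.98040771484375, 122.97720336914062), 87.74993133544922) [[ 470.479  -302.9653]
 [ 593.3615 -307.7935]
 [ 594.46   -279.8346]
 [ 471.5775 -275.0064]]
scene ((532.9767456054688, -291.88592529296875), (26.1750545501709, 124.29869842529297), 87.59748840332031) [[ 470.3334 -302.3567]
 [ 594.5228 -307.5672]
 [ 595.6201 -281.4152]
 [ 471.4307 -276.2047]]
```

View pics/g1.png

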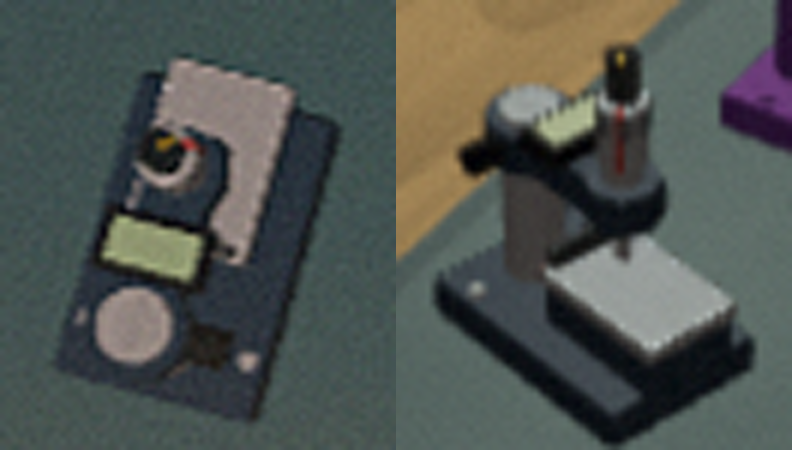

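The crop shows the gauge clearly. In the top view, stage corners are at crop (172,57), (297,90) and (243,265), and the knob top is near (165,143). In the scene view, stage corners are at (735,300), (655,357), (545,268) and (640,232), and the knob top is near (622,52). Next is a least-squares fit.

```bash
cat > fit.py <<'E'
from h import *
from scipy.optimize import least_squares
t=cam("top"); s=cam("scene")
f=lambda x,y,ox,oy:[ox+(x+.5)/6-.5,oy+(y+.5)/6-.5]
# gauge x,y,z, crop px ; gauge y points right in the top picture
T=[((-50,-27,55),(168,57)),((-50,27,55),(297,90)),((28,27,55),(243,266)),((0,0,179),(163,140)),((-45,None,22),None)]
S=[((-50,27,55),(656,358)),((-50,-27,55),(737,300)),((28,27,55),(545,268)),((0,0,179),(623,52))]
T=T[:4]
def res(p):
    c,sn=np.cos(p[2]),np.sin(p[2]); o=[]
    for cm,L,ox,oy in((t,T,212,217),(s,S,282-66,118)):
        P=np.array([l[0] for l in L])/1e3; W=np.c_[p[0]+c*P[:,0]-sn*P[:,1],p[1]+sn*P[:,0]+c*P[:,1],P[:,2]]
        o.append(proj(cm,W)-[f(*l[1],ox,oy) for l in L])
    return np.vstack(o).ravel()
for a in(1,):
    r=least_squares(res,[.5,.12,np.radians(163)]); print(r.x,np.degrees(r.x[2])); print(r.fun.reshape(-1,2))
E
python3 fit.py
```

```text
[0.5078 0.1641 2.8566] 163.67206993751878
[[ 0.7699 -0.7549]
 [-0.3644 -1.0899]
 [ 0.3219 -0.6991]
 [-0.924   0.7047]
 [-0.8885 -1.193 ]
 [ 0.256   0.0124]
 [-1.0095  0.0476]
 [-0.0833 -0.0933]]
```

```bash
cat > st.py <<'E'
import sys
from h import *
def state(*tgt):
    o=manip.get_obs(); q=o["ee_rot"]; from scipy.spatial.transform import Rotation as R
    M=R.from_quat(q).as_matrix(); phi=np.degrees(np.arctan2(M[1,0],M[0,0]))
    print("t",round(o["time_s"],2),"pos",o["tool_pos"],"phi",round(phi,2),"z",M[:,2],"q1,q5,q6",np.degrees(o["qpos"][[0,4,5]]),"F",o["contact_force"],"T",o["torque"],"gap",round(o["finger_gap"]*85,2),"gf",round(o["grasp_force"],2))
    if tgt:
        d=M.T@(np.array(tgt[:3])-o["tool_pos"]); print("tool shift",d,"turn z",round((phi-tgt[3]+180)%360-180,2) if len(tgt)>3 else "")
if __name__=="__main__": state(*map(float,sys.argv[1:]))
E
python3 -m inch '[[[0.041,-0.0113,0.007],[0,0,0],0],[[0.041,-0.0113,0.007],[0,0,0],0],[[0.041,-0.0113,0.007],[0,0,0],0],[[0.041,-0.0113,0.007],[0,0,0],0],[[0.041,-0.0113,0.007],[0,0,0],0]]'
python3 -m inch '[[[0.041,-0.0113,0.007],[0,0,-8],0],[[0.04,-0.0163,0.007],[0,0,-8],0],[[0.04,-0.02,0.007],[0,0,-8],0],[[0.036,-0.025,0.007],[0,0,-8],0],[[0.03,-0.03,0.007],[0,0,-8],0]]'
python3 -m inch '[[[0,0,0],[0,0,-8],0],[[0,0,0],[0,0,-8],0],[[0,0,0],[0,0,-8],0],[[0,0,0],[0,0,-8],0],[[0,0,0],[0,0,-8],0]]'
python3 -m inch '[[[0,0,0],[0,0,-8],0],[[0,0,0],[0,0,-8],0],[[0,0,0],[0,0,-8],0],[[0,0,0],[0,0,-8],0],[[0,0,0],[0,0,-8],0]]'
python3 st.py 0.5707 -0.2932 0.06 177.7
```

```text
time_s: 0.8
tool_pos: [0.312, -0.4338, 0.1961]
ee_rot: [0.994, 0.113, 0.0, 0.0]
contact_force: [0.3, -0.7, 0.9]
finger_gap: 0.499
grasp_force: 0.0
time_s: 1.3
tool_pos: [0.42, -0.2625, 0.1606]
ee_rot: [0.893, 0.449, 0.0, -0.0]
contact_force: [0.2, 0.2, 0.8]
finger_gap: 0.5
grasp_force: 0.0
time_s: 1.8
tool_pos: [0.4187, -0.2639, 0.1613]
ee_rot: [0.686, 0.727, -0.0, 0.0]
contact_force: [-0.7, -0.1, 0.1]
finger_gap: 0.501
grasp_force: 0.0
time_s: 2.3
tool_pos: [0.4186, -0.264, 0.1613]
ee_rot: [0.396, 0.918, 0.0, -0.0]
contact_force: [0.3, 0.4, 0.3]
finger_gap: 0.499
grasp_force: 0.0
t 2.3 pos [ 0.4186 -0.264   0.1613] phi 133.32 z [-0.  0. -1.] q1,q5,q6 [-41.9652  -0.0008   4.7107] F [0.3466 0.4339 0.2784] T [ 0.034  -0.0339  0.0038] gap 42.38 gf 0.0
tool shift [-0.1256  0.0906  0.1013] turn z -44.38
```

```bash

python3 -m inch '[[[0,0,0.01],[0,0,-8],0],[[0,0,0.01],[0,0,-8],0],[[0,0,0.01],[0,0,-8],0],[[0,0,0.01],[0,0,-8],0],[[0,0,0.01],[0,0,-8],0]]' >/dev/null
python3 -m inch '[[[0,0,0.01],[0,0,-4.4],0],[[-0.038,-0.0058,0.01],[0,0,0],0],[[-0.038,-0.0058,0.01],[0,0,0],0],[[-0.038,-0.0058,0.01],[0,0,0],0],[[-0.038,-0.0058,0.01],[0,0,0],0]]' >/dev/null
python3 -m inch '[[[0,0,0],[0,0,0],0.25]]' >/dev/null
python3 st.py 0.5707 -0.2932 0.003 177.7; python3 - <<'E'
from h import *
t=cam("top"); s=cam("scene")
cv2.imwrite("pics/p1.png",np.hstack([crop(t,385,190,66,75,6),crop(s,185,255,66,75,6)]))
E
```

```text
t 3.4 pos [ 0.5726 -0.2945  0.0587] phi 177.47 z [-0.0005  0.0008 -1.    ] q1,q5,q6 [-34.6883   0.0225 -32.1583] F [ 0.8368 -0.6707 -0.8381] T [-0.0286  0.0098  0.0819] gap 32.3 gf 0.0
tool shift [0.0019 0.0011 0.0557] turn z -0.23
```

View pics/p1.png

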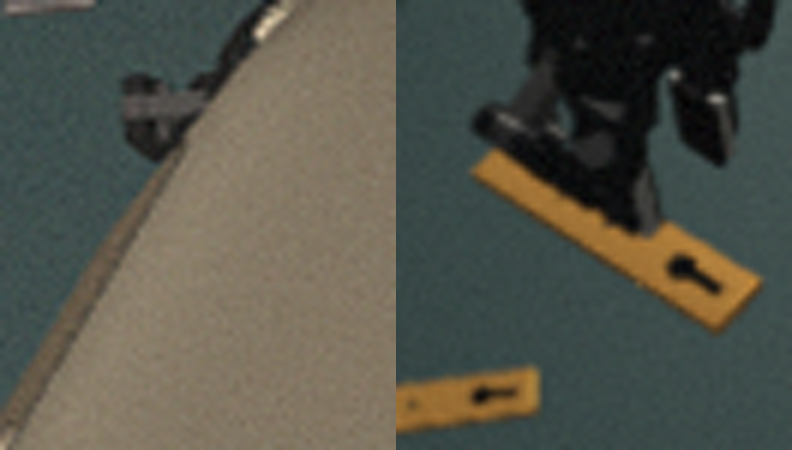

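The fingers straddle the strap, with the slot on the right side of the picture near crop (690,275). I'll descend.

```bash

python3 -m inch '[[[0.0015,0.001,0.012],[0,0,-0.2],0.15],[[0,0,0.012],[0,0,0],0.15],[[0,0,0.012],[0,0,0],0.15],[[0,0,0.008],[0,0,0],0.15],[[0,0,0.005],[0,0,0],0.15]]'
python3 -m inch '[[[0,0,0.003],[0,0,0],0.15],[[0,0,0],[0,0,0],0.15]]' >/dev/null
python3 st.py
python3 -m inch '[[[0,0,0.002],[0,0,0],0.15],[[0,0,0],[0,0,0],0.15]]' >/dev/null
python3 st.py
```

```text
time_s: 4.0
tool_pos: [0.5674, -0.2929, 0.0112]
ee_rot: [0.021, 1.0, 0.0, -0.0]
contact_force: [0.1, -0.5, 0.2]
finger_gap: 0.426
grasp_force: 0.0
t 4.2 pos [ 0.5679 -0.293   0.009 ] phi 177.59 z [-0.0003  0.0002 -1.    ] q1,q5,q6 [-34.8122   0.0008 -32.4053] F [-0.2574  0.725  -0.282 ] T [-0.0303 -0.0438  0.0011] gap 35.91 gf 0.0
t 4.4 pos [ 0.5681 -0.2931  0.0074] phi 177.6 z [ 0.0003 -0.0002 -1.    ] q1,q5,q6 [-34.8049  -0.001  -32.4029] F [-0.4421  0.0953 -0.076 ] T [-0.011  -0.0106 -0.0171] gap 36.04 gf 0.0
```

```bash

python3 -m inch '[[[0,0,0.004],[0,0,0],0.15],[[0,0,0],[0,0,0],0.3],[[0,0,0],[0,0,0],0.35],[[0,0,0],[0,0,0],0.37]]' >/dev/null
python3 st.py
for i in 1; do python3 -m inch '[[[0,0,0],[0,0,0],0.40],[[0,0,0],[0,0,0],0.40]]'|tail -2;done; python3 st.py
python3 -m inch '[[[0,0,0],[0,0,0],0.42],[[0,0,0],[0,0,0],0.42]]'|tail -2
python3 -m inch '[[[0,0,0],[0,0,0],0.44],[[0,0,0],[0,0,0],0.44]]'|tail -2
python3 -m inch '[[[0,0,0],[0,0,0],0.47],[[0,0,0],[0,0,0],0.47]]'|tail -2
python3 -m inch '[[[0,0,0],[0,0,0],0.5],[[0,0,0],[0,0,0],0.5]]'|tail -2
python3 st.py
```

```text
t 4.8 pos [ 0.568  -0.2931  0.0033] phi 177.59 z [-0.     -0.0002 -1.    ] q1,q5,q6 [-34.8114  -0.008  -32.4042] F [-0.6931 -1.3439 -0.1469] T [-0.034   0.0246 -0.0096] gap 26.82 gf 0.14
finger_gap: 0.301
grasp_force: 5.0
t 5.0 pos [ 0.568  -0.2932  0.0034] phi 177.59 z [ 0.0001 -0.0002 -1.    ] q1,q5,q6 [-34.8131  -0.0072 -32.4068] F [ 0.8246 -1.0122  0.3199] T [-0.2011  0.051   0.0407] gap 25.6 gf 4.99
finger_gap: 0.295
grasp_force: 16.0
finger_gap: 0.284
grasp_force: 27.0
finger_gap: 0.277
grasp_force: 43.4
finger_gap: 0.263
grasp_force: 58.6
t 5.8 pos [ 0.5681 -0.2932  0.0037] phi 177.59 z [ 0.0004 -0.0005 -1.    ] q1,q5,q6 [-34.8095  -0.0101 -32.4015] F [-2.1533 -0.3072  6.0613] T [-0.1093  0.4076  0.0542] gap 22.38 gf 58.56
```

```bash

python3 -m inch '[[[0,0,-0.005],[0,0,0],0.46],[[0,0,-0.02],[0,0,0],0.46],[[0,0,-0.03],[0,0,0],0.46],[[0,0,-0.035],[0,0,0],0.46],[[0,0,-0.035],[0,0,0],0.46]]'|tail -2
python3 -m inch '[[[-0.0017,0.018,0],[0,0,0],0.46],[[-0.0034,0.0354,0],[0,0,0],0.46],[[-0.0034,0.0354,0],[0,0,0],0.46],[[-0.0034,0.0354,0],[0,0,0],0.46],[[-0.0034,0.0354,0],[0,0,0],0.46]]'|tail -2
python3 -m inch '[[[-0.0034,0.0354,0],[0,0,0],0.46],[[-0.0034,0.0354,0],[0,0,0],0.46],[[-0.0034,0.0354,0],[0,0,0],0.46],[[-0.0034,0.0354,0],[0,0,0],0.46],[[-0.0034,0.0354,0],[0,0,0],0.46]]'|tail -2
python3 -m inch '[[[-0.0034,0.0354,0],[0,0,0],0.46],[[-0.0034,0.0354,0],[0,0,0],0.46],[[-0.0017,0.018,0],[0,0,4],0.46],[[0,0,0],[0,0,6],0.46],[[0,0,0],[0,0,3.9],0.46]]'|tail -2
python3 -m inch '[[[0,0,0],[0,0,0],0.46]]'|tail -2
python3 st.py .6258 .1295 .07 163.67
python3 - <<'E'
from h import *
t=cam("top"); s=cam("scene")
cv2.imwrite("pics/p2.png",np.hstack([crop(t,195,195,80,75,5),crop(s,282,110,80,75,5)]))
E
```

```text
finger_gap: 0.274
grasp_force: 47.2
finger_gap: 0.271
grasp_force: 47.2
finger_gap: 0.27
grasp_force: 47.2
finger_gap: 0.273
grasp_force: 47.2
finger_gap: 0.275
grasp_force: 47.2
t 7.9 pos [0.6259 0.131  0.1273] phi 163.69 z [-0.0017  0.0001 -1.    ] q1,q5,q6 [ 4.3068  0.0152 20.6174] F [ 0.3423 -0.0017 -2.0891] T [-0.074  -0.0356 -0.0317] gap 23.34 gf 47.19
tool shift [-0.0005 -0.0015  0.0573] turn z 0.02
```

View pics/p2.png

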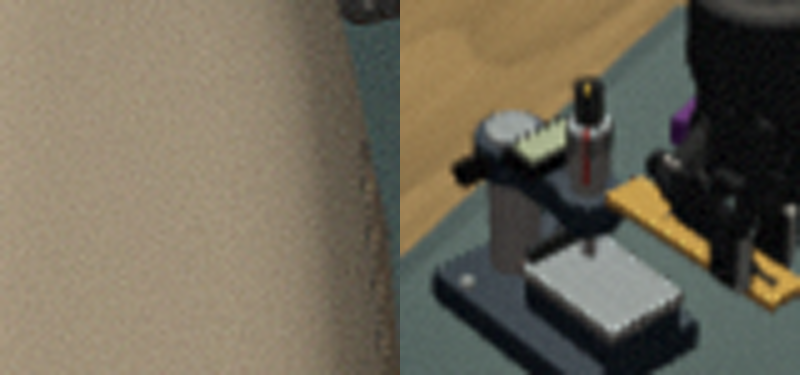

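```bash
python3 - <<'E'
from h import *
s=cam("scene"); p=np.array([.6259,.131]); a=np.radians(163.69); x=np.array([np.cos(a),np.sin(a)]); y=np.array([-x[1],x[0]])
for dz in(0,-.004,.004):
  P=[np.r_[p+x*(.0354+e)+y*w,.1298+(dz if e>0 else 0)] for e,w in((.0625,.013),(.0625,-.013),(-.0625,.013))]
  print((proj(s,np.array(P))-[282,110]+.5)*5+[400,0])
g=np.array([.5078,.1641])
P=[np.r_[g+x*e+y*w,.055] for e,w in((-.05,.027),(-.05,-.027),(.028,.027))]
print((proj(s,np.array(P))-[282,110]+.5)*5+[400,0])
E
```

```text
[[603.5874 189.2575]
 [640.0994 169.587 ]
 [769.4926 304.201 ]]
[[603.5542 195.2926]
 [639.9902 175.6047]
 [769.4926 304.201 ]]
[[603.6206 183.1968]
 [640.2091 163.5441]
 [769.4926 304.201 ]]
[[612.6776 332.7944]
 [685.8787 290.4725]
 [519.5376 264.0149]]
```

The scene view shows the plain end at crop (607,195) sagging about 4 mm, so I'll tilt the tool to level it and lower.

```bash

python3 -m inch '[[[0,-0.0015,0.01],[0,2.4,0],0.46],[[0,0,0.015],[0,0,0],0.46],[[0,0,0.015],[0,0,0],0.46],[[0,0,0.014],[0,0,0],0.46],[[0,0,0.004],[0,0,0],0.46]]'|tail -2
python3 -m inch '[[[0,0,0],[0,0,0],0.46]]'|tail -2
python3 st.py .6258 .1295 .062 163.67
python3 - <<'E'
from h import *
s=cam("scene")
cv2.imwrite("pics/p3.png",crop(s,282,110,100,75,6))
E
```

```text
finger_gap: 0.276
grasp_force: 47.2
finger_gap: 0.274
grasp_force: 47.2
t 8.65 pos [0.6239 0.1292 0.0699] phi 163.72 z [-0.0413  0.0117 -0.9991] q1,q5,q6 [ 3.7758  0.8259 20.0361] F [ 0.2104 -0.3849 -0.8093] T [-0.0107 -0.0772  0.058 ] gap 23.27 gf 47.2
tool shift [-0.0021  0.0008  0.0078] turn z 0.05
```

View pics/p3.png

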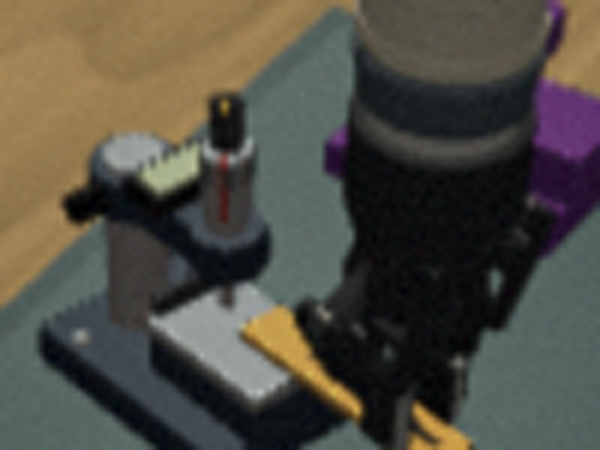

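The strap's plain end is over the stage front at crop (240,330)–(282,307), roughly centred. I'll lower it stepwise, watching the force.

```bash

python3 -m inch '[[[0,0,0.005],[0,0,0],0.46],[[0,0,0.002],[0,0,0],0.46],[[0,0,0],[0,0,0],0.46]]'|sed -n '2p;4p'
python3 -m inch '[[[0,0,0.001],[0,0,0],0.46],[[0,0,0],[0,0,0],0.46]]'|sed -n '2p;4p'
python3 -m inch '[[[0,0,0.001],[0,0,0],0.46],[[0,0,0],[0,0,0],0.46]]'|sed -n '2p;4p'
python3 -m inch '[[[0,0,0.001],[0,0,0],0.46],[[0,0,0],[0,0,0],0.46]]'|sed -n '2p;4p'
python3 st.py
```

```text
tool_pos: [0.6239, 0.1294, 0.0633]
contact_force: [-0.3, 0.5, -1.7]
tool_pos: [0.6239, 0.1295, 0.0624]
contact_force: [-0.2, 0.2, -2.1]
tool_pos: [0.6238, 0.1295, 0.0613]
contact_force: [-0.2, -0.2, -2.7]
tool_pos: [0.6238, 0.1294, 0.0602]
contact_force: [-0.5, 0.1, -1.6]
t 9.6 pos [0.6238 0.1294 0.0602] phi 163.69 z [-0.0404  0.0117 -0.9991] q1,q5,q6 [ 3.7983  0.8246 20.092 ] F [-0.5352  0.1169 -1.6074] T [-0.0297 -0.1321  0.025 ] gap 23.14 gf 47.2
```

```bash

for i in 1; do
python3 -m inch '[[[0,0,0.0006],[0,0,0],0.46],[[0,0,0],[0,0,0],0.46]]'|sed -n '2p;4p'
python3 -m inch '[[[0,0,0.0006],[0,0,0],0.46],[[0,0,0],[0,0,0],0.46]]'|sed -n '2p;4p'
python3 -m inch '[[[0,0,0.0005],[0,0,0],0.46],[[0,0,0],[0,0,0],0.46]]'|sed -n '2p;4p'
done; python3 st.py
```

```text
tool_pos: [0.6238, 0.1295, 0.0596]
contact_force: [0.5, 0.3, -1.9]
tool_pos: [0.6237, 0.1295, 0.0591]
contact_force: [0.2, 0.1, -1.1]
tool_pos: [0.6237, 0.1295, 0.0586]
contact_force: [-0.9, -0.5, -2.0]
t 10.2 pos [0.6237 0.1295 0.0586] phi 163.69 z [-0.0402  0.0118 -0.9991] q1,q5,q6 [ 3.8034  0.8261 20.0935] F [-0.9099 -0.547  -1.9946] T [-0.0126 -0.1052  0.0067] gap 23.35 gf 47.2
```

```bash

python3 -m inch '[[[0,0,0.0005],[0,0,0],0.46],[[0,0,0],[0,0,0],0.46]]'|sed -n '2p;4p'
python3 -m inch '[[[0,0,0.0005],[0,0,0],0.46],[[0,0,0],[0,0,0],0.46]]'|sed -n '2p;4p'
python3 st.py
python3 -m inch '[[[0,0,0.0005],[0,0,0],0.46],[[0,0,0],[0,0,0],0.46]]'|sed -n '2p;4p'
python3 st.py
```

```text
tool_pos: [0.6237, 0.1295, 0.0581]
contact_force: [0.1, 0.1, -2.6]
tool_pos: [0.6237, 0.1295, 0.0576]
contact_force: [0.3, -0.1, -2.5]
t 10.6 pos [0.6237 0.1295 0.0576] phi 163.69 z [-0.0403  0.0118 -0.9991] q1,q5,q6 [ 3.8062  0.8256 20.0961] F [ 0.3118 -0.078  -2.4879] T [-0.008  -0.163   0.0212] gap 23.1 gf 47.2
tool_pos: [0.6237, 0.1295, 0.0571]
contact_force: [0.7, -0.5, -2.3]
t 10.8 pos [0.6237 0.1295 0.0571] phi 163.7 z [-0.0402  0.0117 -0.9991] q1,q5,q6 [ 3.806   0.8226 20.0939] F [ 0.7014 -0.537  -2.2991] T [-0.0112 -0.1017 -0.0644] gap 23.18 gf 47.27
```

```bash
cat > bm.py <<'E'
from h import *
s=cam("scene"); o=manip.get_obs()["tool_pos"]
hsv=cv2.cvtColor(s["frame"],cv2.COLOR_RGB2HSV)
m=((hsv[...,0]>8)&(hsv[...,0]<28)&(hsv[...,1]>150)&(hsv[...,2]>110))
m[:150]=0;m[215:]=0;m[:,:300]=0;m[:,375:]=0
k,l,st,_=cv2.connectedComponentsWithStats(m.astype(np.uint8))
for i in range(1,k):
    if st[i,4]>15:
        ys,xs=np.nonzero(l==i); a=xs.argmin(); b=ys.argmin(); c=ys.argmax(); print(st[i],"left",xs[a],ys[a],"top",xs[b],ys[b],"bot",xs[c],ys[c])
a=np.radians(163.69); x=np.array([np.cos(a),np.sin(a)]); y=np.array([-x[1],x[0]])
for zt in(.061,.065,.069):
  print(zt,proj(s,np.array([np.r_[o[:2]+x*(.0354+e)+y*w,zt] for e,w in((.0625,.013),(.0625,-.013),(-.0625,.013))])).round(1).tolist())
E
python3 bm.py
```

```text
[323 166  19  17  88] left 323 168 top 327 166 bot 340 182
[350 181  10  11  57] left 350 186 top 351 181 bot 352 191
0.061 [[321.1, 167.4], [328.2, 163.5], [353.0, 190.7]]
0.065 [[321.1, 166.3], [328.2, 162.3], [353.1, 189.5]]
0.069 [[321.2, 165.2], [328.2, 161.2], [353.2, 188.4]]
```

```bash

python3 -m inch '[[[0,0,0.0005],[0,0,0],0.46],[[0,0,0],[0,0,0],0.46]]'|sed -n '2p;4p'
python3 -m inch '[[[0,0,0.0005],[0,0,0],0.46],[[0,0,0],[0,0,0],0.46]]'|sed -n '2p;4p'
python3 st.py
python3 -m inch '[[[0,0,0.0005],[0,0,0],0.46],[[0,0,0],[0,0,0],0.46]]'|sed -n '2p;4p'
python3 st.py
```

```text
tool_pos: [0.6237, 0.1295, 0.0566]
contact_force: [0.1, -0.0, -0.8]
tool_pos: [0.6237, 0.1295, 0.0562]
contact_force: [0.5, 0.0, -1.1]
t 11.25 pos [0.6237 0.1295 0.0562] phi 163.69 z [-0.04    0.0118 -0.9991] q1,q5,q6 [ 3.8063  0.8242 20.0969] F [ 0.4997  0.0204 -1.1396] T [ 0.0211 -0.1189 -0.0073] gap 23.42 gf 47.39
tool_pos: [0.6237, 0.1295, 0.0557]
contact_force: [0.5, 1.2, -1.3]
t 11.45 pos [0.6237 0.1295 0.0557] phi 163.69 z [-0.04    0.0118 -0.9991] q1,q5,q6 [ 3.8066  0.8248 20.0985] F [ 0.4671  1.1627 -1.3267] T [-0.0933 -0.2156  0.0305] gap 22.71 gf 47.44
```

```bash

python3 -m inch '[[[0.004,0,0.0002],[0,0,0],0.46],[[0.004,0,0.0002],[0,0,0],0.46],[[0.004,0,0.0002],[0,0,0],0.46],[[0.004,0,0.0002],[0,0,0],0.46],[[0,0,0],[0,0,0],0.46]]'|sed -n '2p;4p'
python3 st.py; python3 bm.py; python3 - <<'E'
from h import *
s=cam("scene")
cv2.imwrite("pics/p4.png",crop(s,300,140,70,60,10))
E
```

```text
tool_pos: [0.6075, 0.1343, 0.0557]
contact_force: [-1.2, 1.3, -0.6]
t 11.95 pos [0.6075 0.1343 0.0557] phi 163.71 z [-0.0406  0.0119 -0.9991] q1,q5,q6 [ 4.3367  0.8563 20.6069] F [-1.1965  1.3213 -0.622 ] T [ 0.129   0.2692 -0.018 ] gap 23.38 gf 47.55
[319 162  19  18  82] left 319 165 top 324 162 bot 336 179
[346 178   9  12  57] left 346 178 top 346 178 bot 349 189
0.061 [[317.1, 164.5], [324.2, 160.6], [348.6, 187.4]]
0.065 [[317.1, 163.4], [324.2, 159.4], [348.6, 186.3]]
0.069 [[317.1, 162.2], [324.2, 158.3], [348.7, 185.1]]
```

View pics/p4.png

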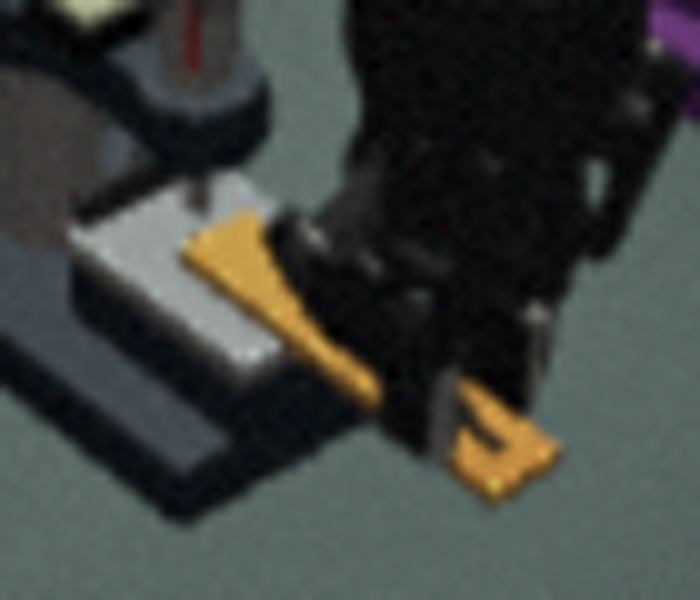

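The strap lies on the stage, its plain end corner at crop (183,255) just short of the spindle at (200,195). I'll check its lateral position relative to the stage corners.

```bash
python3 - <<'E'
from h import *
s=cam("scene"); a=np.radians(163.67); x=np.array([np.cos(a),np.sin(a)]); y=np.array([-x[1],x[0]])
f=lambda u,v:[300+(u+.5)/10-.5,140+(v+.5)/10-.5]
def g(u,v,z):
    p=back(s,[f(u,v)],z)[0,:2]-[.5078,.1641]; return np.array([p@x,p@y])*1e3
for n,u,v,z in(("stage BL",70,230,.055),("stage FL",243,366,.055),("strap end L",181,252,.061),("strap end R",250,210,.061),("strap slot L",492,502,.061),("strap slot R",562,448,.061)): print(n,g(u,v,z))
E
```

```text
stage BL [25.061  25.3183]
stage FL [-49.9599  27.6091]
strap end L [-8.0617 13.1963]
strap end R [ -6.9167 -13.2712]
strap slot L [-138.2122   19.5253]
strap slot R [-135.1437   -8.935 ]
```

```bash

python3 -m inch '[[[0.004,0,0.0002],[0,0,0],0.46],[[0.004,0,0.0002],[0,0,0],0.46],[[0.004,0,0.0001],[0,0,0],0.46],[[0.004,0,0.0002],[0,0,0],0.46],[[0,0,0],[0,0,0],0.46]]'|sed -n '2p;4p'
python3 -m inch '[[[0.002,0,0.0001],[0,0,0],0.46],[[0.002,0,0.0001],[0,0,0],0.46],[[0.001,0,0],[0,0,0],0.46],[[0.001,0,0],[0,0,0],0.46],[[0,0,0],[0,0,0],0.46]]'|sed -n '2p;4p'
python3 st.py
python3 -m inch '[[[0.0007,0,0],[0,0,0],0.46],[[0,0,0],[0,0,0],0.46]]'|sed -n '2p;4p'
python3 -m inch '[[[0.0007,0,0],[0,0,0],0.46],[[0,0,0],[0,0,0],0.46]]'|sed -n '2p;4p'
python3 st.py
```

```text
tool_pos: [0.5924, 0.1387, 0.0558]
contact_force: [0.6, -0.8, 1.5]
tool_pos: [0.5873, 0.1402, 0.0557]
contact_force: [3.8, -1.3, 3.2]
t 13.1 pos [0.5873 0.1402 0.0557] phi 163.69 z [-0.0396  0.0118 -0.9991] q1,q5,q6 [ 5.0396  0.8709 21.3293] F [ 3.7996 -1.2697  3.2363] T [-0.1487 -0.6735 -0.0022] gap 23.17 gf 48.06
tool_pos: [0.5867, 0.1404, 0.0557]
contact_force: [5.8, -0.8, 3.9]
tool_pos: [0.5859, 0.1406, 0.0557]
contact_force: [4.8, -0.7, 4.1]
t 13.5 pos [0.5859 0.1406 0.0557] phi 163.7 z [-0.0399  0.0117 -0.9991] q1,q5,q6 [ 5.0903  0.8722 21.3766] F [ 4.7713 -0.7175  4.1279] T [-0.2245 -0.8416  0.0454] gap 23.13 gf 48.13
```

```bash

python3 -m inch '[[[0,0,-0.0006],[0,0,0],0.46],[[0,0,0],[0,0,0],0.46]]'|sed -n '2p;4p'
python3 -m inch '[[[0.0005,0,0],[0,0,0],0.46],[[0,0,0],[0,0,0],0.46]]'|sed -n '2p;4p'
python3 st.py
python3 -m inch '[[[0.0005,0,0],[0,0,0],0.46],[[0,0,0],[0,0,0],0.46]]'|sed -n '2p;4p'
python3 st.py; python3 bm.py
```

```text
tool_pos: [0.5856, 0.1406, 0.0561]
contact_force: [4.8, -2.0, 4.0]
tool_pos: [0.5852, 0.1408, 0.0561]
contact_force: [3.7, 0.1, 3.4]
t 13.9 pos [0.5852 0.1408 0.0561] phi 163.7 z [-0.0404  0.0117 -0.9991] q1,q5,q6 [ 5.1084  0.8765 21.395 ] F [3.6617 0.0618 3.4156] T [-0.1299 -0.7171  0.0072] gap 23.52 gf 48.07
tool_pos: [0.5848, 0.1409, 0.0562]
contact_force: [3.5, -1.9, 3.2]
t 14.1 pos [0.5848 0.1409 0.0562] phi 163.69 z [-0.0403  0.0117 -0.9991] q1,q5,q6 [ 5.1232  0.8754 21.411 ] F [ 3.5249 -1.8811  3.2407] T [-0.2318 -0.6978 -0.0083] gap 22.84 gf 48.08
[313 157  18  18  71] left 313 159 top 317 157 bot 330 174
[339 174  10  11  54] left 339 180 top 340 174 bot 343 184
0.061 [[311.5, 160.4], [318.5, 156.6], [342.3, 182.9]]
0.065 [[311.5, 159.3], [318.5, 155.4], [342.4, 181.7]]
0.069 [[311.4, 158.2], [318.5, 154.3], [342.4, 180.6]]
```

```bash

python3 -m inch '[[[0,0,-0.0005],[0,0,0],0.46],[[0.0006,0,0],[0,0,0],0.46],[[0,0,0],[0,0,0],0.46]]'|sed -n '2p;4p'
python3 -m inch '[[[0.0006,0,0],[0,0,0],0.46],[[0,0,0],[0,0,0],0.46]]'|sed -n '2p;4p'
python3 -m inch '[[[0.0006,0,0],[0,0,0],0.46],[[0,0,0],[0,0,0],0.46]]'|sed -n '2p;4p'
python3 -m inch '[[[0.0006,0,0],[0,0,0],0.46],[[0,0,0],[0,0,0],0.46]]'|sed -n '2p;4p'
python3 st.py
```

```text
tool_pos: [0.584, 0.1411, 0.0566]
contact_force: [2.7, -1.7, 2.2]
tool_pos: [0.5836, 0.1413, 0.0567]
contact_force: [2.5, -1.1, 2.4]
tool_pos: [0.583, 0.1414, 0.0568]
contact_force: [1.7, -1.7, 2.6]
tool_pos: [0.5825, 0.1416, 0.0569]
contact_force: [1.8, -0.8, 2.8]
t 15.05 pos [0.5825 0.1416 0.0569] phi 163.7 z [-0.0403  0.0118 -0.9991] q1,q5,q6 [ 5.2078  0.8807 21.4928] F [ 1.8018 -0.7558  2.8366] T [-0.1751 -0.5559 -0.0068] gap 22.92 gf 47.96
```

Friction is falling and there's no stop contact yet, so I'll continue.

```bash

python3 -m inch '[[[0.0006,0,0],[0,0,0],0.46],[[0,0,0],[0,0,0],0.46]]'|sed -n '2p;4p'
python3 -m inch '[[[0.0006,0,0],[0,0,0],0.46],[[0,0,0],[0,0,0],0.46]]'|sed -n '2p;4p'
python3 -m inch '[[[0.0006,0,0],[0,0,0],0.46],[[0,0,0],[0,0,0],0.46]]'|sed -n '2p;4p'
python3 st.py
```

```text
tool_pos: [0.5819, 0.1418, 0.0569]
contact_force: [3.1, -1.2, 3.0]
tool_pos: [0.5814, 0.1419, 0.0569]
contact_force: [2.6, -0.2, 1.7]
tool_pos: [0.5808, 0.1421, 0.0569]
contact_force: [4.2, -1.1, 2.3]
t 15.65 pos [0.5808 0.1421 0.0569] phi 163.7 z [-0.0401  0.0118 -0.9991] q1,q5,q6 [ 5.2705  0.8829 21.5572] F [ 4.2337 -1.1212  2.3195] T [-0.1465 -0.6129  0.0046] gap 23.04 gf 48.01
```

```bash

python3 -m inch '[[[0.0005,0,0],[0,0,0],0.46],[[0,0,0],[0,0,0],0.46]]'|sed -n '2p;4p'
python3 -m inch '[[[0.0005,0,0],[0,0,0],0.46],[[0,0,0],[0,0,0],0.46]]'|sed -n '2p;4p'
python3 st.py
```

```text
tool_pos: [0.5804, 0.1422, 0.0569]
contact_force: [4.5, -0.7, 3.7]
tool_pos: [0.5803, 0.1422, 0.057]
contact_force: [4.5, -2.1, 1.5]
t 16.05 pos [0.5803 0.1422 0.057 ] phi 163.69 z [-0.0393  0.0115 -0.9992] q1,q5,q6 [ 5.2946  0.8654 21.5909] F [ 4.4963 -2.0538  1.5311] T [-0.3609 -1.0711 -0.0053] gap 23.39 gf 47.86
```

Motion stalled at the predicted home position (gauge x −75.7 mm), so the strap is touching the stop. Releasing.

```bash

python3 -m inch '[[[0,0,0],[0,0,0],0.42],[[0,0,0],[0,0,0],0.38],[[0,0,0],[0,0,0],0.34],[[0,0,0],[0,0,0],0.3],[[0,0,0],[0,0,0],0.2]]'|tail -3
python3 -m inch '[[[0,0,0],[0,0,0],0.2],[[0,0,0],[0,0,0],0.2],[[0,0,0],[0,0,0],0.2]]'|tail -3
python3 st.py; python3 bm.py;python3 - <<'E'
from h import *
s=cam("scene")
cv2.imwrite("pics/p5.png",crop(s,295,135,70,60,10))
E
```

```text
contact_force: [0.3, 0.0, 0.0]
finger_gap: 0.401
grasp_force: 0.0
contact_force: [0.6, 0.4, -0.5]
finger_gap: 0.401
grasp_force: 0.0
t 16.85 pos [0.5798 0.1424 0.0569] phi 163.7 z [-0.0403  0.0117 -0.9991] q1,q5,q6 [ 5.3049  0.8837 21.5905] F [ 0.5651  0.4358 -0.49  ] T [-0.0357 -0.0382 -0.0101] gap 34.09 gf 0.0
[312 157  10  11  48] left 312 159 top 315 157 bot 321 167
[337 172  11  12  66] left 337 172 top 337 172 bot 341 183
0.061 [[310.3, 159.5], [317.3, 155.7], [341.0, 181.9]]
0.065 [[310.3, 158.4], [317.3, 154.6], [341.0, 180.7]]
0.069 [[310.2, 157.3], [317.3, 153.4], [341.1, 179.6]]
```

View pics/p5.png

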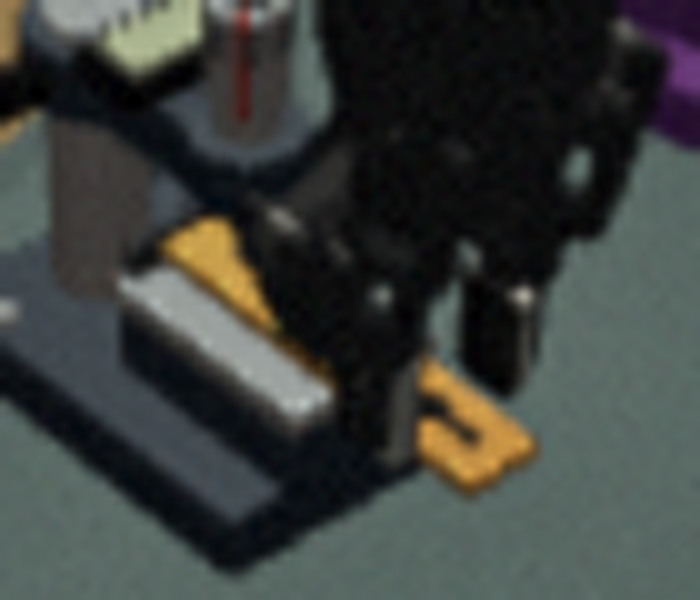

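The strap sits on the stage with its plain end at the back stop, near (165,245), and parallel to the stage edge. The fingers are open. I'll retreat upward and pre-turn the wrist for the winding.

```bash

python3 -m inch '[[[0,0,-0.01],[0,0,0],0.2],[[0,0,-0.03],[0,0,0],0.2],[[0,0,-0.04],[0,0,0],0.2],[[0,0,-0.04],[0,0,0],0.2],[[0,0,-0.035],[0,-2.35,0],0.2]]'|tail -3
python3 -m inch '[[[0,0,0],[0,0,-8.5],0.2],[[0,0,0],[0,0,-8.5],0.2],[[0,0,0],[0,0,-8.5],0.2],[[0,0,0],[0,0,-8.5],0.2],[[0,0,0],[0,0,-8.5],0.2]]'|tail -1
python3 -m inch '[[[0,0,0],[0,0,-8.5],0.2],[[0,0,0],[0,0,-8.5],0.2],[[0,0,0],[0,0,-8.5],0.2],[[0,0,0],[0,0,-8.5],0.2],[[0,0,0],[0,0,-8.5],0.2]]'|tail -1
python3 -m inch '[[[0,0,0],[0,0,-8.5],0.2],[[0,0,0],[0,0,-8.5],0.2],[[0,0,0],[0,0,-8.5],0.2],[[0,0,0],[0,0,-8.5],0.2],[[0,0,0],[0,0,-8.5],0.2]]'|tail -1
python3 -m inch '[[[0,0,0],[0,0,-8.5],0.2],[[0,0,0],[0,0,-8.5],0.2],[[0,0,0],[0,0,0],0.2]]'|tail -1
python3 st.py .5078 .1641 .2
python3 - <<'E'
from h import *
s=cam("scene"); f=lambda u,v,k,a,b:[a+(u+.5)/k-.5,b+(v+.5)/k-.5]
# knob top/axis seen from both cameras, triangulated at z .179
print(back(s,[f(226,102,6,282,110)],.179), back(s,[f(623-396,52,6,282,118)],.179))
t=cam("top"); print(back(t,[f(163,140,6,212,217)],.179),back(t,[f(167,143,6,212,217)],.179))
E
```

```text
contact_force: [0.8, -0.6, -0.5]
finger_gap: 0.403
grasp_force: 0.0
grasp_force: 0.0
grasp_force: 0.0
grasp_force: 0.0
grasp_force: 0.0
t 19.25 pos [0.5861 0.1405 0.2126] phi -51.68 z [-0.0002  0.0003 -1.    ] q1,q5,q6 [   5.498     0.0181 -122.8242] F [-0.2687 -0.7424 -0.2467] T [-0.0842 -0.0436 -0.0165] gap 34.07 gf 0.0
tool shift [-0.0671  0.0468  0.0126] turn z 
[[0.5086 0.1624 0.179 ]] [[0.5082 0.1639 0.179 ]]
[[0.5093 0.162  0.179 ]] [[0.5081 0.1605 0.179 ]]
```

```bash

python3 -m inch '[[[-0.0331,0.0236,0],[0,0,0],0.2],[[-0.0331,0.0235,0],[0,0,0],0.2],[[0,0,0],[0,0,0],0.2]]'|tail -1
python3 st.py .5081 .1632 .1585
python3 -m inch '[[[0,0,0.015],[0,0,0],0.2],[[0,0,0.015],[0,0,0],0.2],[[0,0,0.015],[0,0,0],0.2],[[0,0,0.007],[0,0,0],0.4],[[0,0,0.002],[0,0,0],0.5]]'
python3 st.py .5081 .1632 .1585
python3 - <<'E'
from h import *
s=cam("scene")
cv2.imwrite("pics/p6.png",crop(s,290,110,60,70,8))
E
```

```text
grasp_force: 0.0
t 19.65 pos [0.5042 0.1644 0.2127] phi -51.94 z [-0.002   0.0005 -1.    ] q1,q5,q6 [   8.9612    0.048  -119.0955] F [ 0.7282 -0.2437  0.5182] T [ 0.0469  0.0545 -0.0198] gap 34.09 gf 0.0
tool shift [ 0.0034 -0.0024  0.0542] turn z 
time_s: 20.15
tool_pos: [0.508, 0.1634, 0.1574]
ee_rot: [0.899, -0.438, -0.001, 0.0]
contact_force: [0.3, 0.1, 0.4]
finger_gap: 0.253
grasp_force: 0.0
t 20.15 pos [0.508  0.1634 0.1574] phi -51.92 z [-0.0018  0.0001 -1.    ] q1,q5,q6 [   8.7997    0.022  -119.2821] F [0.2937 0.0761 0.4029] T [0.0307 0.0032 0.0159] gap 21.46 gf 0.0
tool shift [ 0.0002  0.     -0.0011] turn z
```

View pics/p6.png

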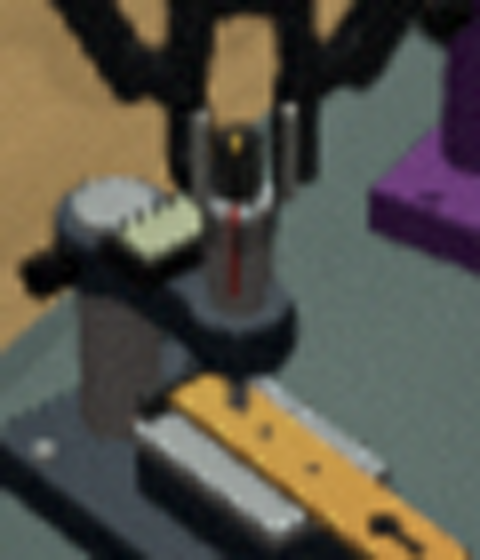

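The view shows the fingers at crop columns 208 and 278 around the knob (centre ~238), so the knob is slightly left of centre. The red line faces the camera at (235,250), and the strap is home and flat. I'll nudge and close lightly.

```bash

python3 -m inch '[[[0,0.0006,-0.001],[0,0,0],0.56],[[0,0,0],[0,0,0],0.58],[[0,0,0],[0,0,0],0.6]]'|tail -3; python3 st.py
python3 -m inch '[[[0,0,0],[0,0,0],0.61],[[0,0,0],[0,0,0],0.61]]'|tail -3; python3 st.py
python3 -m inch '[[[0,0,0],[0,0,0],0.62],[[0,0,0],[0,0,0],0.62]]'|tail -3; python3 st.py
```

```text
contact_force: [-0.8, -0.2, 0.2]
finger_gap: 0.199
grasp_force: 0.4
t 20.5 pos [0.5078 0.1629 0.1595] phi -51.83 z [-0.0001  0.0001 -1.    ] q1,q5,q6 [   8.7679    0.0061 -119.4055] F [-0.8429 -0.1971  0.2231] T [-0.1203  0.1015 -0.0639] gap 16.9 gf 0.38
contact_force: [-1.3, -0.6, 1.2]
finger_gap: 0.196
grasp_force: 0.9
t 20.7 pos [0.5076 0.163  0.1591] phi -51.81 z [-0.0006  0.0001 -1.    ] q1,q5,q6 [   8.7726    0.0112 -119.4149] F [-1.3292 -0.6334  1.182 ] T [-0.2432  0.2635 -0.0122] gap 16.67 gf 0.86
contact_force: [-1.9, -2.7, 2.6]
finger_gap: 0.191
grasp_force: 1.6
t 20.9 pos [0.5075 0.1629 0.1589] phi -51.81 z [-0.001 -0.    -1.   ] q1,q5,q6 [   8.7713    0.0062 -119.4185] F [-1.9024 -2.6616  2.5718] T [-0.47    0.4649  0.0383] gap 16.26 gf 1.58
```

```bash

python3 -m inch '[[[0,0,0],[0,0,0],0.58],[[0,0.0006,-0.0005],[0,0,0],0.58],[[0,0,0],[0,0,0],0.6]]'|tail -3; python3 st.py
python3 -m inch '[[[0,0,0],[0,0,0],0.615],[[0,0,0],[0,0,0],0.615]]'|tail -3; python3 st.py
python3 -m inch '[[[0,0,0],[0,0,0],0.625],[[0,0,0],[0,0,0],0.625]]'|tail -3; python3 st.py
```

```text
contact_force: [-0.8, 0.1, 0.1]
finger_gap: 0.207
grasp_force: 0.0
t 21.2 pos [0.5073 0.1628 0.1594] phi -51.8 z [-0.0007  0.0005 -1.    ] q1,q5,q6 [   8.7469    0.0337 -119.453 ] F [-0.7835  0.0911  0.0775] T [-0.0432 -0.065   0.0171] gap 17.56 gf 0.0
contact_force: [-0.0, -0.4, 0.7]
finger_gap: 0.193
grasp_force: 0.0
t 21.4 pos [0.5072 0.1628 0.1593] phi -51.8 z [-0.0008  0.0003 -1.    ] q1,q5,q6 [   8.7475    0.0257 -119.4505] F [-0.0482 -0.4349  0.6504] T [-0.0165 -0.0581 -0.0157] gap 16.42 gf 0.0
contact_force: [-0.2, 0.2, -0.1]
finger_gap: 0.192
grasp_force: 0.0
t 21.6 pos [0.5072 0.1627 0.1594] phi -51.8 z [-0.0008  0.0003 -1.    ] q1,q5,q6 [   8.7441    0.0227 -119.4517] F [-0.1634  0.1713 -0.1354] T [0.0116 0.0038 0.0126] gap 16.3 gf 0.02
```

Centred now, with no side force. I'll tighten to about 8 N.

```bash

python3 -m inch '[[[0,0,0],[0,0,0],0.634],[[0,0,0],[0,0,0],0.634]]'|tail -3; python3 st.py
python3 -m inch '[[[0,0,0],[0,0,0],0.641],[[0,0,0],[0,0,0],0.641]]'|tail -3; python3 st.py
```

```text
contact_force: [0.5, 0.0, 0.5]
finger_gap: 0.187
grasp_force: 4.3
t 21.8 pos [0.5072 0.1627 0.1594] phi -51.81 z [-0.0008  0.0002 -1.    ] q1,q5,q6 [   8.7395    0.0207 -119.4545] F [0.5213 0.0245 0.5223] T [ 0.023   0.0045 -0.0177] gap 15.88 gf 4.34
contact_force: [-0.6, -0.2, -0.8]
finger_gap: 0.183
grasp_force: 8.7
t 22.0 pos [0.5072 0.1627 0.1594] phi -51.8 z [-0.0008  0.0003 -1.    ] q1,q5,q6 [   8.7452    0.0232 -119.4506] F [-0.6068 -0.1857 -0.7539] T [ 0.039  -0.0355 -0.02  ] gap 15.53 gf 8.66
```

```bash

python3 -m inch '[[[0,0,0],[0,0,5],0.641],[[0,0,0],[0,0,5],0.641],[[0,0,0],[0,0,5],0.641]]'>/dev/null; python3 st.py
python3 -m inch '[[[0,0,0],[0,0,5],0.641],[[0,0,0],[0,0,5],0.641],[[0,0,0],[0,0,5],0.641]]'>/dev/null; python3 st.py
cat > red.py <<'E'
from h import *
s=cam("scene"); f=s["frame"][110:175,290:350].astype(int)
r=f[...,0]-np.maximum(f[...,1],f[...,2]); m=r>35; m[:, :20]=0; m[:,42:]=0; m[40:]=0
ys,xs=np.nonzero(m); ax=proj(s,np.array([[.5078,.1635,.14]]))[0]-[290,110]
print("red n",len(xs),"centroid",(np.average(xs,weights=r[m]),np.average(ys,weights=r[m])) if len(xs) else None,"axis",ax)
E
python3 red.py
```

```text
t 22.3 pos [0.5071 0.1626 0.1594] phi -67.01 z [-0.001   0.0001 -1.    ] q1,q5,q6 [   8.7426    0.0136 -104.2475] F [-0.4954 -0.3929  0.4359] T [-0.1124  0.2248 -0.0367] gap 15.6 gf 8.68
t 22.6 pos [0.5069 0.1626 0.1594] phi -82.01 z [-0.0014 -0.     -1.    ] q1,q5,q6 [  8.7446   0.011  -89.2484] F [-1.5155 -0.0949  1.4775] T [-0.1524  0.395  -0.0055] gap 15.44 gf 8.73
red n 2 centroid (np.float64(27.0), np.float64(25.53932584269663)) axis [29.2084 28.3858]
```

```bash
sed -i 's/r>35/r>18/' red.py
python3 -m inch '[[[0,0.0003,0],[0,0,5],0.641],[[0,0,0],[0,0,5],0.641],[[0,0,0],[0,0,5],0.641],[[0,0,0],[0,0,5],0.641]]'>/dev/null; python3 st.py; python3 red.py
python3 -m inch '[[[0,0,0],[0,0,5],0.641],[[0,0,0],[0,0,5],0.641],[[0,0,0],[0,0,5],0.641],[[0,0,0],[0,0,5],0.641]]'>/dev/null; python3 st.py;python3 red.py
```

```text
t 23.05 pos [0.5065 0.1626 0.1594] phi -101.9 z [-0.0015  0.0001 -1.    ] q1,q5,q6 [  8.744    0.0185 -69.3546] F [-1.977  -1.2804  1.4257] T [-0.0756  0.4592 -0.0418] gap 15.49 gf 8.75
red n 36 centroid (np.float64(21.397727272727273), np.float64(18.550619834710744)) axis [29.2084 28.3858]
t 23.5 pos [0.5064 0.1626 0.1594] phi -121.81 z [-0.0018  0.0003 -1.    ] q1,q5,q6 [  8.7453   0.0306 -49.4397] F [-3.5247  0.4382  2.2099] T [0.0296 0.6534 0.0274] gap 15.41 gf 8.81
red n 61 centroid (np.float64(21.98513674197384), np.float64(15.66884661117717)) axis [29.2084 28.3858]
```

```bash
cat > red.py <<'E'
from h import *
s=cam("scene"); f=s["frame"][110:175,290:350].astype(int)
r=f[...,0]-np.maximum(f[...,1],f[...,2]); m=(r>12)&(abs(f[...,1]-f[...,2])<25); m[:, :22]=0; m[:,37:]=0; m[40:]=0; m[:22]=0
ys,xs=np.nonzero(m); ax=proj(s,np.array([[.507,.163,.14]]))[0]-[290,110]
print("red",[(x,y,r[y,x]) for x,y in zip(xs.tolist(),ys.tolist())],"axis",ax)
E
python3 red.py
python3 -m inch '[[[0.0003,0.0004,0],[0,0,5],0.641],[[0,0,0],[0,0,5],0.641],[[0,0,0],[0,0,5],0.641]]'>/dev/null; python3 st.py;python3 red.py
python3 -m inch '[[[0,0,0],[0,0,5],0.641],[[0,0,0],[0,0,5],0.641],[[0,0,0],[0,0,5],0.641]]'>/dev/null; python3 st.py;python3 red.py
```

```text
red [(25, 24, np.int64(44)), (26, 24, np.int64(45)), (25, 25, np.int64(31)), (25, 26, np.int64(14)), (25, 30, np.int64(14)), (25, 32, np.int64(13)), (25, 33, np.int64(20))] axis [28.8541 28.3843]
t 23.9 pos [0.5061 0.1628 0.1594] phi -136.71 z [-0.0013  0.0006 -1.    ] q1,q5,q6 [  8.756    0.0439 -34.5335] F [-2.9874  0.9337  0.9446] T [0.2043 0.6659 0.0073] gap 15.18 gf 8.78
red [(25, 23, np.int64(14)), (25, 24, np.int64(24)), (25, 30, np.int64(13)), (25, 31, np.int64(13)), (25, 32, np.int64(15))] axis [28.8541 28.3843]
t 24.25 pos [0.506  0.1629 0.1594] phi -151.65 z [-0.0015  0.0009 -1.    ] q1,q5,q6 [  8.7625   0.0617 -19.5836] F [-3.8774  1.3631  2.3417] T [0.4203 0.7431 0.0007] gap 15.45 gf 8.82
red [(25, 30, np.int64(13)), (25, 32, np.int64(13))] axis [28.8541 28.3843]
```

```bash
cat > tz.py <<'E'
from h import *
o=manip.get_obs(); print(round(o["torque"][2],3),round(np.degrees(o["qpos"][5]),1),round(o["grasp_force"],1),o["contact_force"].round(1))
E
python3 -m inch '[[[0.0003,0.0004,0],[0,0,4],0.641]]'>/dev/null; python3 tz.py
python3 -m inch '[[[0,0,0],[0,0,4],0.641]]'>/dev/null; python3 tz.py
python3 -m inch '[[[0,0,0],[0,0,4],0.641]]'>/dev/null; python3 tz.py
python3 -m inch '[[[0,0,0],[0,0,4],0.641]]'>/dev/null; python3 tz.py
python3 -m inch '[[[0,0,0],[0,0,4],0.641]]'>/dev/null; python3 tz.py
python3 -m inch '[[[0,0,0],[0,0,4],0.641]]'>/dev/null; python3 tz.py
python3 -m inch '[[[0,0,0],[0,0,4],0.641]]'>/dev/null; python3 tz.py
python3 -m inch '[[[0,0,0],[0,0,4],0.641]]'>/dev/null; python3 tz.py
python3 -m inch '[[[0,0,0],[0,0,4],0.641]]'>/dev/null; python3 tz.py
python3 -m inch '[[[0,0,0],[0,0,4],0.641]]'>/dev/null; python3 tz.py; python3 st.py
```

```text
-0.007 -15.7 8.7 [-1.9  0.2  1.4]
-0.001 -11.6 8.7 [-2.1  2.9  0.7]
0.025 -7.6 8.7 [-1.9  1.2  1.4]
0.008 -3.6 8.8 [-1.3  3.1  1.4]
0.004 0.4 8.8 [-2.6  3.3  2.4]
0.024 4.4 8.8 [-2.2  3.4  0.4]
0.019 8.4 8.8 [-1.7  2.8 -0.1]
0.01 12.4 8.8 [-2.8  3.1  1. ]
-0.001 16.4 8.8 [-3.4  3.1  1.7]
0.061 20.4 8.7 [-1.7  3.6  0.2]
t 25.3 pos [0.5059 0.1634 0.1594] phi 168.44 z [-0.0009  0.0015 -1.    ] q1,q5,q6 [ 8.801   0.0926 20.3652] F [-1.6528  3.6349  0.201 ] T [0.7841 0.4282 0.0612] gap 15.55 gf 8.75
```

```bash

python3 -m inch '[[[0,0,0],[0,0,0],0.6],[[0,0,0],[0,0,0],0.5],[[0,0,-0.005],[0,0,0],0.3],[[0,0,-0.02],[0,0,0],0.3],[[0,0,-0.025],[0,0,0],0.3]]'|tail -3
python3 -m inch '[[[-0.0096,-0.048,0],[0,0,0],0.3],[[-0.0096,-0.048,0],[0,0,0],0.3],[[-0.0096,-0.048,0],[0,0,0],0.3],[[-0.0096,-0.048,0],[0,0,0],0.3],[[-0.0096,-0.048,0],[0,0,0],0.3]]'|tail -1
python3 -m inch '[[[-0.0096,-0.048,0],[0,0,0],0.3],[[-0.0096,-0.048,0],[0,0,0],0.3]]'|tail -1
python3 st.py
python3 - <<'E'
from h import *
np.save("t2.npy",0)
fr=[cam("top")["frame"].astype(float) for _ in range(4)]; t=cam("top"); t["frame"]=np.mean(fr,0).astype(np.uint8)
fs=[cam("scene")["frame"].astype(float) for _ in range(4)]; s=cam("scene"); s["frame"]=np.mean(fs,0).astype(np.uint8)
cv2.imwrite("pics/p7.png",np.hstack([crop(t,225,228,32,35,12),crop(s,306,115,32,35,12)]))
T0=cv2.imread("pics/top0.png"); cv2.imwrite("pics/cmp.png",np.hstack([cv2.resize(T0[228:263,225:257],None,fx=12,fy=12,interpolation=2),crop(t,225,228,32,35,12)]))
E
```

```text
contact_force: [-0.1, 0.5, -0.2]
finger_gap: 0.348
grasp_force: 0.0
grasp_force: 0.0
grasp_force: 0.0
t 26.5 pos [ 0.5027 -0.1821  0.2099] phi 168.33 z [-0.     -0.0004 -1.    ] q1,q5,q6 [-28.8961  -0.021  -17.2224] F [0.8534 0.6719 0.1906] T [-0.004  -0.0113  0.0193] gap 29.58 gf 0.0
```

View pics/cmp.png

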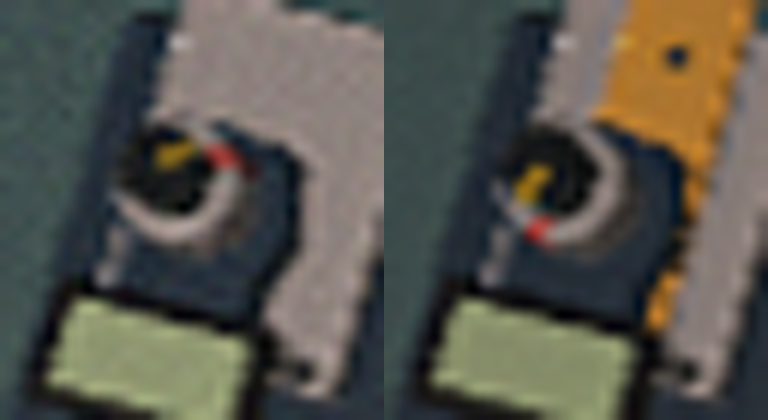

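Left is the start view and right is now. The yellow line (crop ~(533,185)) and the red line ((540,232)) still point the same way, both having turned about 140°. The ratchet hasn't slipped yet. I'll go back and continue, measuring numerically from here.

```bash

python3 -m inch '[[[0.0096,0.0485,0],[0,0,0],0.3],[[0.0096,0.0485,0],[0,0,0],0.3],[[0.0096,0.0485,0],[0,0,0],0.3],[[0.0096,0.0485,0],[0,0,0],0.3],[[0.0096,0.0485,0],[0,0,0],0.3]]'|tail -1
python3 -m inch '[[[0.0096,0.0485,0],[0,0,0],0.3],[[0.0095,0.0485,0],[0,0,0],0.3],[[0,0,0],[0,0,0],0.3],[[0,0,0],[0,0,0],0.3]]'|tail -1
python3 st.py .5057 .1640 .1595 168.4
```

```text
grasp_force: 0.0
grasp_force: 0.0
t 27.9 pos [0.5061 0.1681 0.2094] phi 168.45 z [-0.0009  0.     -1.    ] q1,q5,q6 [ 9.3516  0.0086 20.9011] F [-0.4487 -0.107   0.7134] T [-0.0195 -0.0133 -0.0049] gap 29.57 gf 0.0
tool shift [-0.0004 -0.0041  0.0499] turn z 0.05
```

```bash

python3 -m inch '[[[-0.0004,-0.0041,0],[0,0,0],0.3],[[0,0,0.02],[0,0,0],0.3],[[0,0,0.02],[0,0,0],0.3],[[0,0,0.0095],[0,0,0],0.45],[[0,0,0],[0,0,0],0.58]]'|tail -1
python3 st.py .5057 .164 .1595
python3 -m inch '[[[0,0,0],[0,0,0],0.61],[[0,0,0],[0,0,0],0.625],[[0,0,0],[0,0,0],0.625]]'|tail -1
python3 st.py .5057 .164 .1595
```

```text
grasp_force: 3.1
t 28.4 pos [0.5061 0.1619 0.1589] phi 168.12 z [-0.0025  0.0027 -1.    ] q1,q5,q6 [ 8.5948  0.1723 20.4747] F [ 0.4904  5.2247 -4.4822] T [ 1.2626 -0.1749  0.0436] gap 18.12 gf 3.1
tool shift [ 0.0008  0.0019 -0.0006] turn z 
grasp_force: 4.2
t 28.7 pos [0.5064 0.1626 0.1599] phi 168.18 z [-0.0013  0.0032 -1.    ] q1,q5,q6 [ 8.6524  0.1903 20.4765] F [ 1.9159  9.1413 -7.4951] T [ 1.6511 -0.3168 -0.0121] gap 15.88 gf 4.23
tool shift [0.0009 0.0012 0.0004] turn z
```

```bash

python3 -m inch '[[[0,0,0],[0,0,0],0.57],[[0,0.0008,0],[0,0,0],0.55],[[0,0,0],[0,0,0],0.55]]'|tail -1
python3 st.py .5057 .164 .1595
```

```text
grasp_force: 0.0
t 29.0 pos [0.5068 0.1623 0.1603] phi 168.15 z [-0.0001 -0.0002 -1.    ] q1,q5,q6 [ 8.7292 -0.0106 20.5808] F [-0.1894  0.2651 -1.0189] T [-0.0238  0.0302 -0.0271] gap 19.08 gf 0.0
tool shift [0.0014 0.0014 0.0008] turn z
```

```bash

python3 -m inch '[[[0.001,0.0014,0.0007],[0,0,0],0.57],[[0,0,0],[0,0,0],0.6],[[0,0,0],[0,0,0],0.61],[[0,0,0],[0,0,0],0.62]]'|tail -1
python3 st.py .5057 .164 .1595
python3 -m inch '[[[0,0,0],[0,0,0],0.63],[[0,0,0],[0,0,0],0.63]]'|tail -1
python3 st.py .5057 .164 .1595
```

```text
grasp_force: 1.8
t 29.4 pos [0.5058 0.1641 0.1593] phi 168.18 z [-0.0007 -0.0007 -1.    ] q1,q5,q6 [ 8.9442 -0.0317 20.7638] F [-0.9595 -3.1122  1.5361] T [-0.7201  0.0999 -0.0247] gap 16.39 gf 1.79
tool shift [ 0.     -0.0001 -0.0002] turn z 
grasp_force: 2.8
t 29.6 pos [0.5058 0.164  0.1593] phi 168.17 z [-0.0007 -0.0007 -1.    ] q1,q5,q6 [ 8.9395 -0.0356 20.7663] F [-1.0422 -5.6336  3.5368] T [-1.1193  0.2472  0.0229] gap 15.5 gf 2.78
tool shift [ 0.0001 -0.     -0.0002] turn z
```

```bash

python3 -m inch '[[[0,0,0],[0,0,0],0.58],[[0,-0.0006,0],[0,0,0],0.58],[[0,0,0],[0,0,0],0.61],[[0,0,0],[0,0,0],0.63]]'|tail -1
python3 st.py
python3 -m inch '[[[0,0,0],[0,0,0],0.641],[[0,0,0],[0,0,0],0.641]]'|tail -1
python3 st.py
```

```text
grasp_force: 2.2
t 30.0 pos [0.5056 0.1638 0.1591] phi 168.2 z [-0.0011 -0.     -1.    ] q1,q5,q6 [ 8.8993  0.0072 20.7037] F [ 0.1089 -1.4248  0.5892] T [-0.3756  0.0367  0.0307] gap 15.87 gf 2.17
grasp_force: 8.7
t 30.2 pos [0.5056 0.1638 0.1591] phi 168.19 z [-0.001  0.    -1.   ] q1,q5,q6 [ 8.8955  0.0101 20.7023] F [-0.7529 -2.0105  1.2513] T [-0.4414  0.1401 -0.0142] gap 15.52 gf 8.74
```

```bash

python3 -m inch '[[[0,-0.0002,0],[0,0,4],0.641]]'>/dev/null; python3 tz.py
python3 -m inch '[[[0,0,0],[0,0,4],0.641]]'>/dev/null; python3 tz.py
python3 -m inch '[[[0,0,0],[0,0,4],0.641]]'>/dev/null; python3 tz.py
python3 -m inch '[[[0,0,0],[0,0,4],0.641]]'>/dev/null; python3 tz.py
python3 -m inch '[[[0,0,0],[0,0,4],0.641]]'>/dev/null; python3 tz.py
python3 -m inch '[[[0,0,0],[0,0,4],0.641]]'>/dev/null; python3 tz.py
python3 -m inch '[[[0,0,0],[0,0,4],0.641]]'>/dev/null; python3 tz.py
python3 -m inch '[[[0,0,0],[0,0,4],0.641]]'>/dev/null; python3 tz.py
python3 -m inch '[[[0,0,0],[0,0,4],0.641]]'>/dev/null; python3 tz.py
python3 -m inch '[[[0,0,0],[0,0,4],0.641]]'>/dev/null; python3 tz.py
python3 -m inch '[[[0,0,0],[0,0,4],0.641]]'>/dev/null; python3 tz.py
python3 -m inch '[[[0,0,0],[0,0,4],0.641]]'>/dev/null; python3 tz.py;python3 st.py
```

```text
0.048 24.7 8.7 [ 0.4 -0.6  0.4]
-0.051 28.8 8.7 [0.  0.2 0.3]
0.015 32.8 8.7 [ 0.9 -0.2 -0.1]
0.038 36.8 8.7 [ 0.6  1.2 -0.8]
0.042 40.8 8.7 [ 0.1  0.4 -0.5]
0.0 44.8 8.7 [0.2 0.8 0.7]
0.038 48.8 8.7 [ 0.1  0.8 -1.1]
-0.03 52.8 8.7 [ 1.   1.1 -0.7]
0.018 56.8 8.7 [ 1.7  1.2 -1.8]
0.013 60.8 8.6 [ 2.1  1.  -2. ]
0.021 64.8 8.6 [ 2.1  1.3 -1.4]
0.026 68.8 8.6 [ 2.1  2.  -1.9]
t 31.4 pos [0.506  0.1643 0.1592] phi 120.05 z [-0.0001  0.0016 -1.    ] q1,q5,q6 [ 8.9     0.0907 68.847 ] F [ 2.134   2.0381 -1.8705] T [ 0.4266 -0.3932  0.0258] gap 15.4 gf 8.63
```

```bash
cat > look.py <<'E'
from h import *
def meas(f):
    h=cv2.cvtColor(f,cv2.COLOR_RGB2HSV).astype(int)[228:263,225:257]; g=f[228:263,225:257].astype(float)
    yy,xx=np.mgrid[:35,:32]; d=np.hypot(xx-14.5,yy-14.9)
    r=np.clip(g[...,0]-np.maximum(g[...,1],g[...,2])-25,0,None)*(((h[...,0]<7)|(h[...,0]>170))&(d<7))
    y=np.clip(np.minimum(g[...,0],g[...,1])-g[...,2]-35,0,None)*(((h[...,0]>=14)&(h[...,0]<32))&(np.hypot(xx-13.1,yy-13.7)<4.5))
    for n,w,c in(("red",r,(14.6,14.9)),("yel",y,(13.2,13.8))):
        if w.sum()<1: print(n,"none"); continue
        p=np.array([(w*xx).sum(),(w*yy).sum()])/w.sum(); v=p-c; print(n,round(w.sum()),p,"angle",round(np.degrees(np.arctan2(v[1],v[0])),1),"r",round(np.hypot(*v),2))
if __name__=="__main__":
    print("start"); meas(cv2.imread("pics/top0.png")[:,:,::-1].copy())
    print("140"); b=cv2.imread("pics/cmp.png")[:,384:]; f=np.zeros((400,640,3),np.uint8); f[228:263,225:257]=cv2.resize(b,(32,35),interpolation=cv2.INTER_AREA)[:,:,::-1]; meas(f)
    print("now"); f=np.mean([cam("top")["frame"].astype(float) for _ in range(5)],0).round().astype(np.uint8); cv2.imwrite("pics/now%d.png"%round(manip.get_obs()["time_s"]*100),f[:,:,::-1]); meas(f)
E
python3 -m inch '[[[0,0,0],[0,0,0],0.6],[[0,0,0],[0,0,0],0.5],[[0,0,-0.005],[0,0,0],0.3],[[0,0,-0.02],[0,0,0],0.3],[[0,0,-0.025],[0,0,0],0.3]]'|tail -3
python3 -m inch '[[[-0.0416,-0.024,0],[0,0,0],0.3],[[-0.0416,-0.024,0],[0,0,0],0.3],[[-0.0416,-0.024,0],[0,0,0],0.3],[[-0.0416,-0.024,0],[0,0,0],0.3],[[-0.0416,-0.024,0],[0,0,0],0.3]]'|tail -1
python3 -m inch '[[[-0.0416,-0.024,0],[0,0,0],0.3],[[-0.0416,-0.024,0],[0,0,0],0.3]]'|tail -1
python3 st.py; python3 look.py
```

```text
contact_force: [0.3, -0.4, -0.1]
finger_gap: 0.353
grasp_force: 0.0
grasp_force: 0.0
grasp_force: 0.0
t 32.6 pos [ 0.5066 -0.1745  0.2097] phi 120.26 z [-0.0001  0.     -1.    ] q1,q5,q6 [-27.9808  -0.0012  31.7618] F [ 0.7319  0.145  -0.564 ] T [-0.0051 -0.0329  0.0099] gap 29.7 gf 0.0
start
red 228 [18.     12.5351] angle -34.8 r 4.14
yel 127 [14.0394 12.3465] angle -60.0 r 1.68
140
red 189 [12.4339 18.5556] angle 120.6 r 4.25
yel 174 [11.7644 14.908 ] angle 142.3 r 1.81
now
red 39 [ 9.7692 16.    ] angle 167.2 r 4.95
yel 190 [10.8316 13.7895] angle -179.7 r 2.37
```

The red line has turned 47° of the 48° commanded, so the ratchet still hasn't slipped at 188° total. Continuing.

```bash

python3 -m inch '[[[0.0418,0.0243,0],[0,0,0],0.3],[[0.0418,0.0243,0],[0,0,0],0.3],[[0.0418,0.0243,0],[0,0,0],0.3],[[0.0418,0.0243,0],[0,0,0],0.3],[[0.0418,0.0243,0],[0,0,0],0.3]]'|tail -1
python3 -m inch '[[[0.0418,0.0243,0],[0,0,0],0.3],[[0.0418,0.0243,0],[0,0,0],0.3],[[0,0,0],[0,0,0],0.3],[[0,0,0],[0,0,0],0.3]]'|tail -1
python3 st.py .5060 .1641 .1595 120.05
```

```text
grasp_force: 0.0
grasp_force: 0.0
t 33.75 pos [0.5057 0.1683 0.2094] phi 120.5 z [-0.0008  0.0001 -1.    ] q1,q5,q6 [ 9.3708  0.0144 68.8726] F [-0.063  -0.5192  0.5729] T [0.0623 0.0249 0.0223] gap 29.64 gf 0.0
tool shift [-0.0038 -0.0018  0.0499] turn z 0.45
```

```bash

python3 -m inch '[[[-0.0019,-0.0009,0],[0,0,0.4],0.3],[[0,0,0.02],[0,0,0],0.3],[[0,0,0.02],[0,0,0],0.3],[[0,0,0.0095],[0,0,0],0.4],[[0,0,0],[0,0,0],0.45]]'|tail -1
python3 st.py .5060 .1641 .1595 120.05
```

```text
grasp_force: 0.0
t 34.25 pos [0.5064 0.1627 0.1588] phi 119.69 z [-0.003  -0.0002 -1.    ] q1,q5,q6 [ 8.7614  0.0171 69.0671] F [-0.1105 -0.2276  0.5459] T [-0.0256 -0.0012  0.0115] gap 23.6 gf 0.0
tool shift [ 0.0014  0.0004 -0.0007] turn z -0.36
```

```bash

python3 -m inch '[[[0.001,0.0003,0],[0,0,0],0.58],[[0,0,0],[0,0,0],0.61],[[0,0,0],[0,0,0],0.62]]'|tail -1
python3 st.py .5060 .1641 .1595 120.05
```

```text
grasp_force: 2.1
t 34.55 pos [0.5067 0.1644 0.1604] phi 119.77 z [-0.0004 -0.0007 -1.    ] q1,q5,q6 [ 8.9645 -0.0376 69.1904] F [-2.1926 -4.6858  1.6033] T [-0.8673  0.499   0.0934] gap 16.35 gf 2.09
tool shift [ 0.0001 -0.0007  0.0009] turn z -0.28
```

```bash

python3 -m inch '[[[0,0,0],[0,0,0],0.58],[[-0.0003,-0.0007,0.0005],[0,0,0],0.58],[[0,0,0],[0,0,0],0.61],[[0,0,0],[0,0,0],0.63]]'|tail -1
python3 st.py
python3 -m inch '[[[0,0,0],[0,0,0],0.641],[[0,0,0],[0,0,0],0.641]]'|tail -1
python3 st.py
```

```text
grasp_force: 2.2
t 34.95 pos [0.5062 0.1644 0.1593] phi 119.8 z [-0.0007  0.0004 -1.    ] q1,q5,q6 [ 8.9382  0.0287 69.1369] F [-0.169   0.1563  1.0435] T [-0.0579  0.1783 -0.0424] gap 15.65 gf 2.15
grasp_force: 8.8
t 35.15 pos [0.5062 0.1644 0.1593] phi 119.8 z [-0.0008  0.0004 -1.    ] q1,q5,q6 [ 8.9386  0.0302 69.1367] F [-0.6469 -0.6717  2.9744] T [-0.1191  0.2873 -0.0142] gap 15.61 gf 8.78
```

```bash
sed -i 's/print(.*/print(round(o["torque"][2],3),round(np.degrees(o["qpos"][5]),1),end="; ")/' tz.py
python3 -m inch '[[[0,0,0],[0,0,2],0.641]]'>/dev/null; python3 tz.py
python3 -m inch '[[[0,0,0],[0,0,2],0.641]]'>/dev/null; python3 tz.py
python3 -m inch '[[[0,0,0],[0,0,2],0.641]]'>/dev/null; python3 tz.py
python3 -m inch '[[[0,0,0],[0,0,2],0.641]]'>/dev/null; python3 tz.py
python3 -m inch '[[[0,0,0],[0,0,2],0.641]]'>/dev/null; python3 tz.py
python3 -m inch '[[[0,0,0],[0,0,2],0.641]]'>/dev/null; python3 tz.py
python3 -m inch '[[[0,0,0],[0,0,2],0.641]]'>/dev/null; python3 tz.py
python3 -m inch '[[[0,0,0],[0,0,2],0.641]]'>/dev/null; python3 tz.py
python3 -m inch '[[[0,0,0],[0,0,2],0.641]]'>/dev/null; python3 tz.py
python3 -m inch '[[[0,0,0],[0,0,2],0.641]]'>/dev/null; python3 tz.py
python3 -m inch '[[[0,0,0],[0,0,2],0.641]]'>/dev/null; python3 tz.py
python3 -m inch '[[[0,0,0],[0,0,2],0.641]]'>/dev/null; python3 tz.py
python3 -m inch '[[[0,0,0],[0,0,2],0.641]]'>/dev/null; python3 tz.py
python3 -m inch '[[[0,0,0],[0,0,2],0.641]]'>/dev/null; python3 tz.py
python3 -m inch '[[[0,0,0],[0,0,2],0.641]]'>/dev/null; python3 tz.py
python3 -m inch '[[[0,0,0],[0,0,2],0.641]]'>/dev/null; python3 tz.py
python3 -m inch '[[[0,0,0],[0,0,2],0.641]]'>/dev/null; python3 tz.py
python3 -m inch '[[[0,0,0],[0,0,2],0.641]]'>/dev/null; python3 tz.py
echo; python3 st.py
```

```text
0.032 71.1; 0.071 73.2; -0.047 75.2; 0.018 77.2; 0.012 79.2; 0.003 81.2; -0.009 83.2; 0.063 85.2; 0.021 87.2; 0.09 89.2; 0.052 91.2; 0.04 93.2; 0.037 95.2; 0.05 97.2; 0.044 99.2; 0.076 101.2; 0.045 103.2; 0.022 105.2; 
t 36.95 pos [0.5067 0.1645 0.1593] phi 83.72 z [ 0.0001  0.0007 -1.    ] q1,q5,q6 [  8.9343   0.0373 105.2172] F [ 1.2105 -0.3496  1.8058] T [ 0.0521 -0.2444  0.0221] gap 15.45 gf 8.69
```

The torque stepped from about 0.01 to 0.045 N m at wrist angle ≈86°, so slipping began there. About 28° more brings it to roughly an eighth of a turn.

```bash

python3 -m inch '[[[0,0,0],[0,0,4],0.641],[[0,0,0],[0,0,4],0.641]]'>/dev/null; python3 tz.py
python3 -m inch '[[[0,0,0],[0,0,4],0.641],[[0,0,0],[0,0,4],0.641]]'>/dev/null; python3 tz.py
python3 -m inch '[[[0,0,0],[0,0,4],0.641],[[0,0,0],[0,0,4],0.641]]'>/dev/null; python3 tz.py
python3 -m inch '[[[0,0,0],[0,0,4],0.641],[[0,0,0],[0,0,0],0.641]]'>/dev/null; python3 st.py
python3 -m inch '[[[0,0,0],[0,0,0],0.62],[[0,0,0],[0,0,0],0.6],[[0,0,0],[0,0,0],0.5],[[0,0,0],[0,0,0],0.35],[[0,0,-0.01],[0,0,0],0.3]]'|tail -3; python3 st.py
```

```text
0.059 113.3; 0.054 121.3; 0.042 129.3; t 37.75 pos [0.507  0.1643 0.1593] phi 55.73 z [ 0.0007  0.0003 -1.    ] q1,q5,q6 [  8.9256   0.0134 133.1952] F [ 2.7319  0.4499 -0.2094] T [-0.0464 -0.7706 -0.0316] gap 15.95 gf 8.67
contact_force: [-0.2, 0.8, 0.7]
finger_gap: 0.354
grasp_force: 0.0
t 38.25 pos [0.5052 0.1642 0.1684] phi 55.81 z [-0.0037 -0.0002 -1.    ] q1,q5,q6 [  8.9322   0.0232 133.1199] F [-0.2221  0.7851  0.738 ] T [-0.0342  0.0412 -0.0341] gap 30.06 gf 0.0
```

```bash

python3 -m inch '[[[0,0,-0.02],[0,0,0],0.3],[[0,0,-0.02],[0,0,0],0.3],[[-0.0397,0.027,0],[0,0,0],0.3],[[-0.0397,0.027,0],[0,0,0],0.3],[[-0.0397,0.027,0],[0,0,0],0.3]]'|tail -1
python3 -m inch '[[[-0.0397,0.027,0],[0,0,0],0.3],[[-0.0397,0.027,0],[0,0,0],0.3],[[-0.0397,0.027,0],[0,0,0],0.3],[[-0.0397,0.027,0],[0,0,0],0.3]]'|tail -1
python3 st.py; sed -i 's/,0,None)\*(((h\[...,0\]<7)/,0,None)*(((h[...,0]<9)/; s/-25,0/-12,0/' look.py; python3 look.py
```

```text
grasp_force: 0.0
grasp_force: 0.0
t 39.15 pos [ 0.5059 -0.1737  0.21  ] phi 55.8 z [-0.0001  0.     -1.    ] q1,q5,q6 [-27.941   -0.0023  96.255 ] F [1.3469 0.8631 0.0897] T [ 0.0246 -0.0381 -0.0579] gap 29.75 gf 0.0
start
red 348 [17.7989 12.7845] angle -33.5 r 3.84
yel 127 [14.0394 12.3465] angle -60.0 r 1.68
140
red 277 [12.6498 18.5596] angle 118.1 r 4.15
yel 174 [11.7644 14.908 ] angle 142.3 r 1.81
now
red 58 [10.431  15.2586] angle 175.1 r 4.18
yel 140 [11.5714 12.0571] angle -133.1 r 2.39
```

```bash
ls pics|grep now; python3 - <<'E'
from look import *
import glob
for f in sorted(glob.glob("pics/now*.png")): print(f); meas(cv2.imread(f)[:,:,::-1].copy())
# yellow circle fit with known turns
t=np.radians([0,139.8,188.3]); P=np.array([[14.0394,12.3465],[11.7644,14.908],[10.8316,13.7895]]); Q=np.array([11.5714,12.0571])
A=[];b=[]
for a,p in zip(t,P): A+=[[1,0,np.cos(a),-np.sin(a)],[0,1,np.sin(a),np.cos(a)]]; b+=list(p)
s=np.linalg.lstsq(np.array(A),np.array(b),rcond=None)[0]; v=Q-s[:2]; print(s,"yellow turn",(np.degrees(np.arctan2(v[1],v[0])-np.arctan2(s[3],s[2])))%360, np.hypot(*v),np.hypot(*s[2:]))
E
python3 bm.py|head -2
```

```text
now3285.png
now3940.png
pics/now3285.png
red 98 [10.551  16.2245] angle 161.9 r 4.26
yel 190 [10.8316 13.7895] angle -179.7 r 2.37
pics/now3940.png
red 58 [10.431  15.2586] angle 175.1 r 4.18
yel 140 [11.5714 12.0571] angle -133.1 r 2.39
[12.4686 13.2065  1.5809 -0.8394] yellow turn 259.994599512215 1.4580716969504453 1.7899061217581937
[311 158  37  25 207] left 311 160 top 314 158 bot 341 182
0.061 [[215.3, 217.4], [224.3, 212.4], [244.7, 246.4]]
```

The camera agrees with the torque readings. The thimble stopped at about 203° and the knob went on to about 253–260°, so the slip is about 50° (0.85 rad). The strap hasn't moved and the robot is clear, so I'm handing in.

```bash
python3 -c "
from plant import order; print(order.job_done())"
```

```text
the job is handed in; nothing more can be done
None
```

The strap is flat and home against the back stop, clamped by the spindle with the ratchet slipped about 0.85 rad (from torque and camera readings), and the job is handed in; no verdict was returned.

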